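# Drain the rinsed guard combs and hang up the pail

## Robot

A 6-joint arm with a two-finger parallel gripper is mounted at the origin on the work surface. World frame = base frame: x ahead of the robot, y to its left, z up, the work surface at z = 0. Lengths are in m, angles in rad, forces in N, time in s.
With the tool pointing down it reaches from about 0.375 to 0.9 m from the base axis. Payload 3.1 kg.
Tool frame: the origin (TCP) lies at the very end of the fingers, on their centre line; the grasp point (between the pads) lies 19 mm behind it; z points along the fingers, y is the line along which they close (so a half turn about z gives the same grasp; the last joint's range is limited). The gripper opens to 85 mm and grips with 20 to 120 N. Pads are 22 mm wide; open, the fingers measure 114 mm over their backs; the gripper's body (76 mm by 85 mm) begins 54 mm behind the grasp point. The pads swing forward as they close: fully open they stand 13 mm farther back than shut.
Start: joints at [-1.399, 0.527, 1.433, -0, 1.181, -0.178], TCP at [0.215, -0.587, 0.231] pointing down, gripper open.
Joint ranges: [-3.08, 3.08], [-0.75, 2.2], [0.22, 2.44], [-1.43, 4.57], [0, 2.65], [-2.85, 2.85]. Speed limits (rad/s): [2.79, 2.79, 3.14, 3.14, 3.14, 3.14].

## Interface

Orientations are given as a unit quaternion [x, y, z, w].
In Python, from cell import status, viewer, arm gives the robot as it stands.
- The arm moves only by the tool send_rows, never from a script. Its argument "increments" is a list of rows, each an object with "offset": the shift along the world's x, y, z in cm, a list of three; "turn": the turn about the world's z in rad; "hand": the finger opening in cm, from 0 to 8.54. A call has 1 to 20 rows; each row shifts and turns the commanded pose from where the row before left it; what a row does not reach is not made up. A row lasts 1/10 s, in which the tool goes at most 50 mm and 8.59 degrees, less where a joint would pass 70% of its speed; a pose out of reach is approached as far as the arm can. A call with a gripper value outside its range is refused whole. The fingers move at their own pace and stop on an object; "squeeze" is the grip in N (left out, the last holds). Time passes only in rows, so rows that do not move let the fingers close. It gives the time, the measured TCP pose, the force, the opening and the grip force at its end, in the units of the state.
- status.read_state(): the state, without advancing time (a new reading comes with each control period).
- viewer.read_camera(name): name is "side" or "top" or "wrist"; returns a dict with "color" (420x560x3 uint8, blue, green, red), "mtx" (3x3 intrinsics, pixels), "R" (3x3) and "t" (3): a world point X has camera coordinates R X + t. Camera axes: x right, y down, z forward; pixel columns grow to the right and rows downward; lengths in m; the calibration is good to about 2 mm. A picture is of the moment at which its call begins. There is no depth.
- arm.job_done(): hands the job in; it is judged then, once.
The state is a dict: "t": time; "joint_pos": joint angles; "qvel": joint speeds; "joint_efforts": joint torques, N m; "tcp_pos": TCP position; "tcp_rot": TCP orientation; "wrist_force": force on the tool from outside, world axes, zero at the start; "ft_torque": the same for the moment, N m; "opening": opening from 0.0 (shut) to 1.0 (fully open); "grasp_force": force on a finger pad.
Only numpy, scipy, OpenCV 4.12 (cv2) and the standard library are available. Lean on these libraries where they do the work, as an engineer would, in place of code of your own. Each camera call takes 0.05 s, during which the arm holds its last target. There are 200 camera calls.

## Task

The clipper guard combs lying on the cedar crate have just been rinsed: lay every one of them flat on the sloped drain rack, teeth pointing down the slope, and slide it straight down under the keeper rod until its teeth rest against the back stop. Swing the rinse pail's folded bail upright while the pail still stands on the bench, then hang the pail by its bail across both prongs of the hook stand, level and still. Leave the clipper, its oval tray, the ceramic pot and the cactus where they are.

Things in the scene. Friction and masses are not known exactly. Their poses are not given: they have to be found in the camera images.
- crate: closed cedar crate used as a bench, 360 mm (x) by 290 mm (y), flat lid 100 mm above the work surface; origin at the centre of its underside. The guard combs start on the half of its lid nearer the robot; tray, clipper and jar stand on the far half. It is fixed; which side of the robot it is on varies
- deck: sloped steel sheet of the drain rack, fixed. Origin: on the sheet, at the foot of the back stop (23 mm high), mid-width. x runs down the slope (0.25 rad below level, away from the robot) to the stop, z square to the sheet. The sheet spans x = -210 (open upper edge) to 0 mm and 300 mm in y between side lips 8 mm high. Combs do not slide on it by themselves: they must be pushed
- keeper (a point): middle of the keeper rod (8 mm diameter) that crosses above the sheet from side to side, along y, 28 mm up the slope from the back stop, its underside 40 mm above the sheet: combs pass under it but cannot be set down against the stop from above
- bail (a joint): angle of the pail's wire bail about its pivots: 0 upright over the pail, positive as it folds towards the pail's +x side, where lugs stop it at 1.15. A little friction holds it where it is left
- pail: small open steel rinse pail, 95 mm high, 110 mm across the rim, 86 mm across the foot, 0.4 kg, empty; origin at the centre of its underside, z up. The bail's pivots are on the rim's two sides at y = +-60 mm, 85 mm above the origin
- bail_grip (a point): centre of the wooden grip (14 mm diameter, 44 mm long) at the crown of the bail, 95 mm from the pivot axis; its y axis lies along the grip and the pivot axis, its z axis points away from the pivots. Bare 6 mm wire goes straight on for 24 mm on either side of the grip
- hook_seat (a point): where the centre of the bail's grip is when the pail hangs, mid-way between the two prongs of the hook stand, 263 mm up. The prongs (8 mm steel, 68 mm apart, parallel to x) come from a post 82 mm away at +x, dip at the seat and turn up to a tip 21 mm to the -x side and 25 mm higher. The bare wire beside the grip lies across the prongs, grip along y; the space between the prongs is free
- hookstand: steel stand (fixed) that carries the two-pronged hook; origin at the centre of its foot plate under the post (16 mm diameter, 280 mm high with its ball top); the prongs point to its -x
- clipper: chrome hair clipper 150 mm long lying on the oval tray; bystander
- tray: oval steel tray, 190 by 90 mm, on the far half of the crate; bystander
- jar: white ceramic pot with a twist cap, 60 mm diameter, 62 mm high, on the far half of the crate; bystander
- cactus: cactus in a clay pot, 94 mm across, 170 mm high, on the work surface beyond the low end of the rack; bystander
- comb1_centre (a point): centre of a black clipper guard comb, 62 mm long (x, teeth towards +x), 42 mm wide (y), 20 mm high over its heel two thirds (the teeth, the last 20 mm, are 12 mm high), 30 g; the point is half-way up. Three or four of the four combs are there
- comb1_teeth (a point): middle of the teeth end of that comb, 31 mm ahead of its centre
- comb2_centre (a point): centre of a black clipper guard comb, 62 mm long (x, teeth towards +x), 42 mm wide (y), 24 mm high over its heel two thirds (the teeth, the last 20 mm, are 14 mm high), 30 g; the point is half-way up. Three or four of the four combs are there
- comb2_teeth (a point): middle of the teeth end of that comb, 31 mm ahead of its centre
- comb3_centre (a point): centre of a black clipper guard comb, 62 mm long (x, teeth towards +x), 42 mm wide (y), 28 mm high over its heel two thirds (the teeth, the last 20 mm, are 17 mm high), 30 g; the point is half-way up. Three or four of the four combs are there
- comb3_teeth (a point): middle of the teeth end of that comb, 31 mm ahead of its centre
- comb4_centre (a point): centre of a black clipper guard comb, 62 mm long (x, teeth towards +x), 42 mm wide (y), 32 mm high over its heel two thirds (the teeth, the last 20 mm, are 19 mm high), 30 g; the point is half-way up. Three or four of the four combs are there
- comb4_teeth (a point): middle of the teeth end of that comb, 31 mm ahead of its centre
Things that resemble listed ones, but are neither listed nor needed, are in the scene too. What is shaped like the part that bears comb2_centre but blue or yellow is not meant.

How it is judged:
By the outcome, as a careful person would: the job done as asked, in the order asked, and still so for the second after the job is handed in, with the robot touching nothing.
Of comb1, comb2, comb3, comb4 only 3 to 4 are there at a start; the rules pass over those that are not, and their reading is None.
At some moment in a run one of comb1, comb2, comb3, comb4 may be knocked a few centimetres aside while the robot is not near it.
It also fails if it takes over 210 s, if anything falls off the work surface, if the arm or the gripper's body presses on something with over 40 N, if the wrist force passes 120 N, or if a joint passes its speed limit or range.

## Working session

There is one attempt and no reset: what is moved stays moved. The work goes in short steps, Python scripts to look and compute and a tool call to move; the robot and the scene stay as the last step left them, time stands still between calls to the robot, and variables do not carry over. Pictures are saved under pics/ and viewed, at most 14 in all, crops included, and the job is handed in when it is done.

Besides the shell and the picture viewer there is one more tool, called after "Emit:" as name(argument=value, ...) on one line, values as JSON. send_rows: Moves the arm, as the interface text tells. Its arguments: {"type":"object","properties":{"increments":{"type":"array"},"squeeze":{"type":"number"}},"required":["increments"]}

```bash
ls; mkdir -p pics
cat > h.py <<'E'
import numpy as np, cv2
from cell import status, viewer, arm
def cam(n,name=None):
    c=viewer.read_camera(n)
    c={k:np.array(v) for k,v in c.items()}
    if name: cv2.imwrite(f'pics/{name}.png',c['color'])
    return c
def ray(c,px):
    d=np.linalg.inv(c['mtx'])@np.array([px[0],px[1],1.0]); R=c['R']
    return -R.T@c['t'].ravel(), R.T@d
def onz(c,px,z):
    o,d=ray(c,px); return o+d*(z-o[2])/d[2]
def proj(c,X):
    p=c['mtx']@(c['R']@np.asarray(X,float)+c['t'].ravel()); return p[:2]/p[2]
def tri(obs):
    A=np.zeros((3,3));b=np.zeros(3)
    for c,px in obs:
        o,d=ray(c,px); d=d/np.linalg.norm(d); P=np.eye(3)-np.outer(d,d); A+=P;b+=P@o
    X=np.linalg.solve(A,b); return X,[np.round(proj(c,X)-px,1) for c,px in obs]
def save(n):
    import pickle; c=cam(n,None); return c
E
python3 - <<'E'
from h import *
import pickle
d={n:cam(n,n+'0') for n in ('top','side','wrist')}
pickle.dump(d,open('c0.pkl','wb'))
for n in d: print(n,(-d[n]['R'].T@d[n]['t'].ravel()).round(3),d[n]['mtx'][0,0], (d[n]['R'][2]).round(2))
t=np.hstack([d['top']['color'],]); print(status.read_state())
E
```

```text
pics
top [0.39  0.025 1.425] 471.251023216004 [ 0.11 -0.01 -0.99]
side [0.39  0.76  0.863] 380.95098860616275 [ 0.16 -0.73 -0.66]
wrist [ 0.285 -0.561  0.374] 317.0245148563101 [-0.27 -0.1  -0.96]
{'t': 0.15, 'joint_pos': array([-1.39848843e+00,  5.28290193e-01,  1.43364690e+00, -4.79318930e-05,
        1.18135808e+00, -1.78510215e-01]), 'qvel': array([ 0.00192802, -0.0012389 , -0.00201834, -0.00076281, -0.00203382,
       -0.00062705]), 'joint_efforts': array([ 1.64939680e-03, -4.42742407e+01, -1.78277743e+01, -2.20256989e-04,
        5.58791275e-03, -8.50510617e-06]), 'tcp_pos': array([ 0.21470292, -0.58636841,  0.23052293]), 'tcp_rot': array([ 9.84653288e-01,  1.74519847e-01, -1.95236879e-05, -8.51324694e-04]), 'wrist_force': array([-0.7090751 , -1.71841086, -0.41339828]), 'ft_torque': array([-0.00312682,  0.0058078 ,  0.01231088]), 'grasp_force': 0.0, 'opening': 1.0010570151491651}
```

View pics/top0.png

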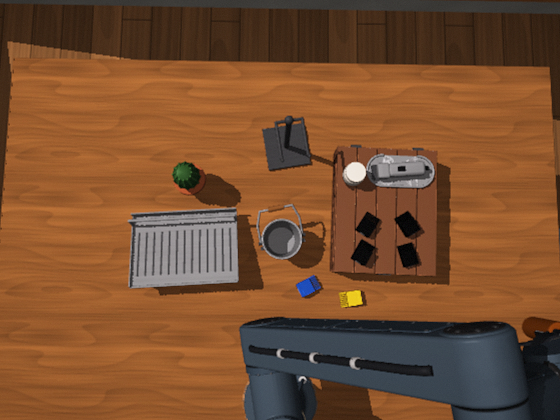

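View pics/side0.png

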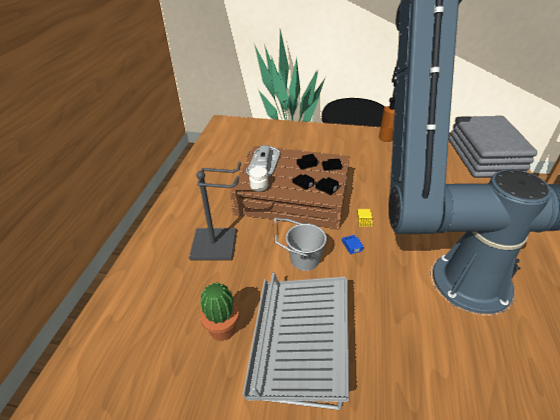

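Top view shows four black combs on the crate at about (367,224), (408,224), (363,254) and (408,256). The blue comb at (308,287) and the yellow one at (352,298) are decoys. Dark clipper parts lie at (400,170). The pail is at (281,238), the rack at (185,248) and the hook stand at (287,140).

Run:
```python
from h import *
import pickle
d=pickle.load(open('c0.pkl','rb'))
a=cv2.resize(d['top']['color'][205:275,335:435],None,fx=4,fy=4,interpolation=cv2.INTER_CUBIC)
b=cv2.resize(d['side']['color'][145:200,280:355],None,fx=5,fy=5,interpolation=cv2.INTER_CUBIC)
H=max(a.shape[0],b.shape[0]); f=lambda i:cv2.copyMakeBorder(i,0,H-i.shape[0],0,0,0)
cv2.imwrite('pics/crop1.png',np.hstack([f(a),f(b)]))
c=d['top']; im=c['color']; 
m=((im.max(2)<45)*255).astype(np.uint8); m[:, :335]=0;m[:,436:]=0;m[:205]=0;m[275:]=0
for k in cv2.findContours(m,0,2)[0]:
    if cv2.contourArea(k)<80: continue
    r=cv2.minAreaRect(k); print(np.round(r[0],1),np.round(r[1],1),round(r[2],1),onz(c,r[0],0.124).round(3))
for n,p in {'crateTL':(335,149),'TR':(436,152),'BL':(332,272),'BR':(436,276)}.items(): print(n,onz(c,p,0.1).round(3))
for n,p in {'rackTL':(132,214),'TR':(237,209),'BR':(238,283),'BL':(131,287)}.items(): print(n,onz(c,p,0.05).round(3))
```

```text
[408.3 255. ] [23.6 17. ] 73.3 [ 0.427 -0.349  0.124]
[362.8 252.4] [16.9 21.8] 29.7 [ 0.433 -0.223  0.124]
[367.6 224.7] [16.3 21.9] 36.3 [ 0.51  -0.237  0.124]
[408.2 225. ] [27.  17.8] 55.3 [ 0.511 -0.351  0.124]
crateTL [ 0.73 -0.15  0.1 ]
TR [ 0.725 -0.442  0.1  ]
BL [ 0.378 -0.141  0.1  ]
BR [ 0.37  -0.433  0.1  ]
rackTL [0.54  0.438 0.05 ]
TR [0.559 0.132 0.05 ]
BR [0.343 0.125 0.05 ]
BL [0.329 0.431 0.05 ]
```

View pics/wrist0.png

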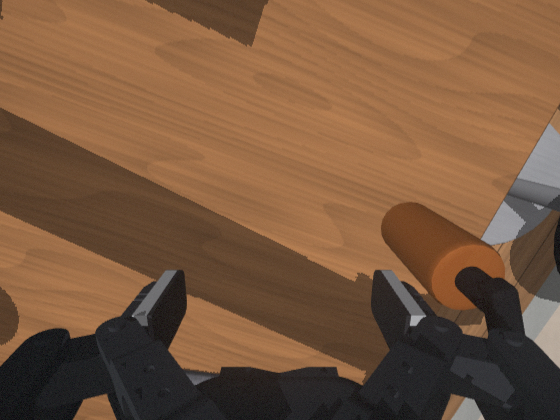

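View pics/crop1.png

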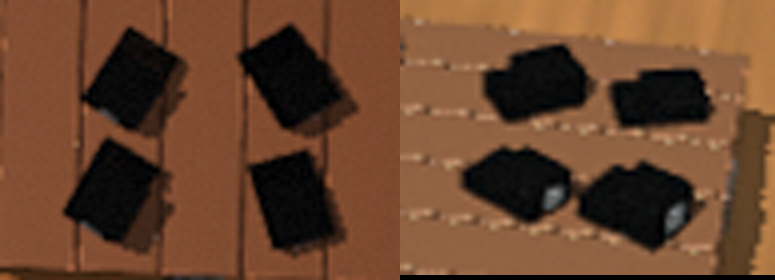

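The wrist view shows only bare table and an amber bottle. The crop confirms four black combs with stepped profiles; the lower teeth end points roughly +x, away from the robot, and the heels carry a light label. Next I move over the crate for a close view.

Emit:
send_rows(increments=[{"offset": [3.2,3.2,1.4],"turn": -0.039,"hand": 8.5},{"offset": [3.2,3.2,1.4],"turn": -0.039,"hand": 8.5},{"offset": [3.2,3.2,1.4],"turn": -0.039,"hand": 8.5},{"offset": [3.2,3.2,1.4],"turn": -0.039,"hand": 8.5},{"offset": [3.2,3.2,1.4],"turn": -0.039,"hand": 8.5},{"offset": [3.2,3.2,1.4],"turn": -0.039,"hand": 8.5},{"offset": [3.2,3.2,1.4],"turn": -0.039,"hand": 8.5},{"offset": [3.2,3.2,1.4],"turn": -0.039,"hand": 8.5},{"offset": [3.2,3.2,1.4],"turn": -0.039,"hand": 8.5},{"offset": [0,0,0],"turn": 0,"hand": 8.5},{"offset": [0,0,0],"turn": 0,"hand": 8.5}])

```text
t: 1.25
tcp_pos: [0.5032, -0.298, 0.3573]
tcp_rot: [1.0, 0.001, -0.0, 0.0]
wrist_force: [0.6, -0.2, -0.6]
opening: 0.996
grasp_force: 0.0
```

Run:
```python
from h import *
import pickle
c=cam('wrist','wrist1'); pickle.dump(c,open('c1.pkl','wb'))
s=status.read_state(); print(s['tcp_pos'],s['tcp_rot'].round(3),s['t'])
im=c['color']; m=((im.max(2)<45)*255).astype(np.uint8)
for k in cv2.findContours(m,0,2)[0]:
    if cv2.contourArea(k)<500: continue
    r=cv2.minAreaRect(k); print(np.round(r[0],1),np.round(r[1],1),onz(c,r[0],0.12).round(3), np.array([onz(c,p,0.1)[:2] for p in cv2.boxPoints(r)]).round(3).tolist())
```

```text
[ 0.50236451 -0.29869329  0.35672093] [ 1.     0.    -0.001 -0.   ] 1.3
[279.5 345. ] [559. 148.] [ 0.268 -0.3    0.12 ] [[0.106, 0.158], [0.374, 0.09], [0.376, -0.689], [0.108, -0.758]]
[326.2 180.6] [34.9 35.1] [ 0.506 -0.355  0.12 ] [[0.512, -0.328], [0.532, -0.366], [0.493, -0.389], [0.471, -0.35]]
```

View pics/wrist1.png

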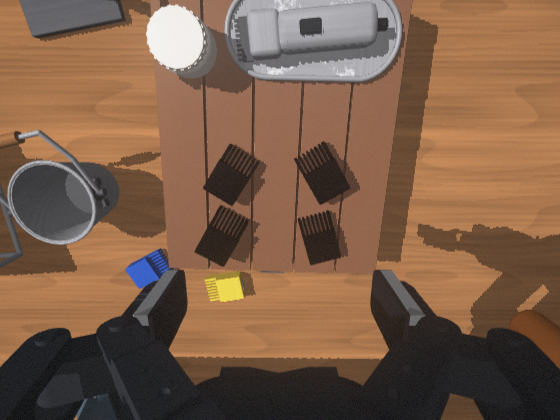

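The wrist view shows four combs on the lid: (232,174), (322,172), (222,236) and (320,238), all with teeth up (+x). Blue (148,268) and yellow (224,288) lie off the crate on the table. I choose the four black ones and take one close crop to check.

Run:
```python
from h import *
import pickle
c=pickle.load(open('c1.pkl','rb')); im=c['color']
a=im[135:270,190:360]
hsv=cv2.cvtColor(a,cv2.COLOR_BGR2HSV)
for p in [(222-190,250-135),(320-190,250-135),(330-190,195-135),(325-190,165-135),(270-190,200-135),(350-190,195-135)]: print(p,a[p[1],p[0]],hsv[p[1],p[0]])
cv2.imwrite('pics/crop2.png',cv2.resize(np.clip(a.astype(float)*1.8,0,255).astype(np.uint8),None,fx=4.5,fy=4.4,interpolation=cv2.INTER_CUBIC))
```

```text
(32, 115) [26 38 45] [ 19 108  45]
(130, 115) [35 43 52] [14 83 52]
(140, 60) [32 35 44] [ 8 70 44]
(135, 30) [31 35 45] [ 9 79 45]
(80, 65) [ 83 108 151] [ 11 115 151]
(160, 60) [ 82 105 149] [ 10 115 149]
```

View pics/crop2.png

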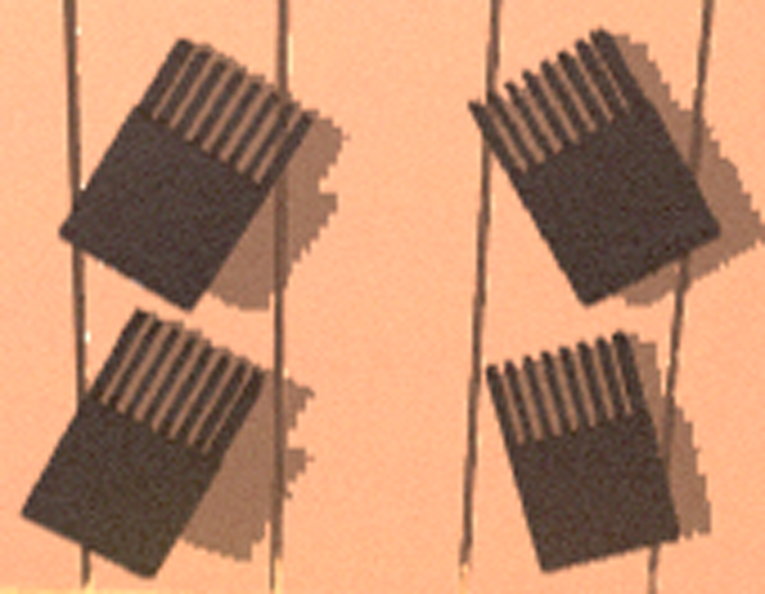

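The crop shows all four are right: black heels with seven teeth, teeth up (+x). A and B (left) are turned clockwise, C and D (right) counter-clockwise.

Run:
```python
from h import *
import pickle
c=pickle.load(open('c1.pkl','rb'))
Q={'A':[(62,233),(190,310),(137,108),(265,185)],'B':[(22,514),(150,576),(90,400),(212,452)],'C':[(585,303),(718,232),(518,178),(648,108)],'D':[(548,572),(680,538),(518,445),(640,405)]}
for n,q in Q.items():
    P=np.array([onz(c,(190+u/4.5,135+v/4.4),0.126)[:2] for u,v in q])
    ax=(P[2]+P[3]-P[0]-P[1]); ax/=np.linalg.norm(ax)
    w=np.array([P[1]-P[0],P[3]-P[2]]); a2=w.sum(0); a2=np.array([-a2[1],a2[0]]); a2/=np.linalg.norm(a2)
    heel=(P[0]+P[1])/2; ctr=P.mean(0)
    print(n,'heel',heel.round(3),'heelctr',ctr.round(3),'cen',(heel+.031*ax).round(3),'yaw',np.arctan2(ax[1],ax[0]).round(3),np.arctan2(a2[1],a2[0]).round(3),'w',np.linalg.norm(w,axis=1).round(4),'l',np.linalg.norm((P[2]+P[3]-P[0]-P[1])/2).round(4))
# deck corners, pail, hook via top & side
d=pickle.load(open('c0.pkl','rb'))
for n,s in (('top',(100,190,260,310)),('side',(230,260,370,420))):
    x0,y0,x1,y1=s; a=d[n]['color'][y0:y1,x0:x1]; cv2.imwrite(f'pics/rack_{n}.png',cv2.resize(a,None,fx=4 if n=='top' else 3.7,fy=4 if n=='top' else 3.7,interpolation=cv2.INTER_CUBIC))
a=cv2.resize(d['top']['color'][190:310,100:260],None,fx=2.5,fy=2.5); b=cv2.resize(d['side']['color'][265:415,235:365],None,fx=3,fy=3)
H=450; f=lambda i:cv2.copyMakeBorder(i,0,H-i.shape[0],0,0,0)
cv2.imwrite('pics/rack.png',np.hstack([f(a),f(b)]))
```

```text
A heel [ 0.487 -0.224] heelctr [ 0.504 -0.235] cen [ 0.513 -0.241] yaw -0.557 -0.569 w [0.0398 0.0387] l 0.0407
B heel [ 0.405 -0.209] heelctr [ 0.423 -0.219] cen [ 0.432 -0.223] yaw -0.502 -0.476 w [0.0405 0.0367] l 0.0423
C heel [ 0.489 -0.366] heelctr [ 0.506 -0.356] cen [ 0.516 -0.35 ] yaw 0.525 0.52 w [0.0401 0.0383] l 0.0395
D heel [ 0.402 -0.36 ] heelctr [ 0.422 -0.354] cen [ 0.432 -0.351] yaw 0.28 0.316 w [0.0389 0.0357] l 0.0421
```

View pics/rack.png

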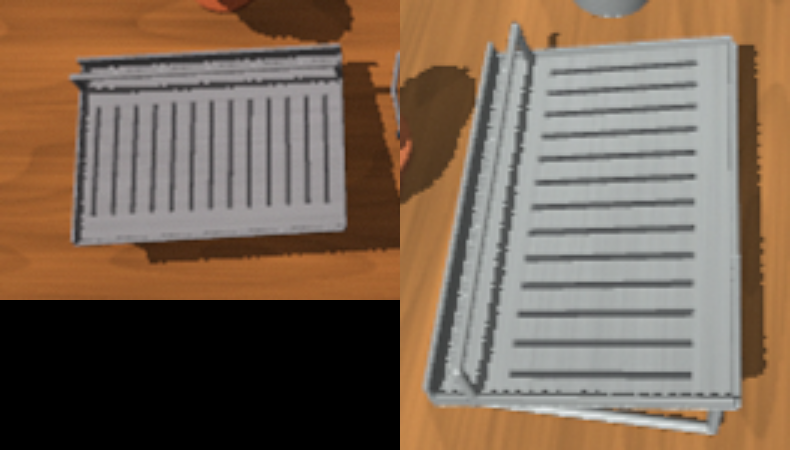

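The rack crop shows 13 slots in the sheet, with slot ends clear in both views. The keeper rod and back stop are at the far (+x) edge. I triangulate the slot ends to get the plane.

Run:
```python
from h import *
import pickle
d=pickle.load(open('c0.pkl','rb')); T,S=d['top'],d['side']
def P(t,s):
    return tri([(T,(100+t[0]/2.5,190+t[1]/2.5)),(S,(235+(s[0]-400)/3,265+s[1]/3))])
pts={'slotU+':((94,215),(691,375)),'slotU-':((327,203),(697,63)),'slotL+':((98,107),(511,375)),'slotL-':((323,93),(551,72)),
'edge-':((345,230),(735,40)),'edge+':((74,242),(738,405)),'stop-':((341,47),(516,27)),'stop+':((80,62),(430,395)),'rod-':((337,68),(531,57)),'rod+':((72,78),(462,370))}
for n,(t,s) in pts.items():
    X,e=P(t,s); print(n,X.round(4),[x.tolist() for x in e])
```

```text
slotU+ [0.3604 0.4066 0.0761] [[-0.0, 0.2], [-0.3, -0.1]]
slotU- [0.3771 0.1438 0.0768] [[-0.0, 0.1], [-0.1, -0.0]]
slotL+ [0.4844 0.4162 0.045 ] [[0.0, 0.4], [-0.5, -0.1]]
slotL- [0.503  0.1538 0.0481] [[0.0, 0.6], [-0.7, -0.1]]
edge- [0.3475 0.122  0.0874] [[-0.0, 0.0], [-0.0, -0.0]]
edge+ [0.3296 0.4248 0.086 ] [[-0.1, 0.5], [-0.7, -0.2]]
stop- [0.5462 0.1311 0.0751] [[0.2, 3.4], [-3.7, -0.6]]
stop+ [0.5374 0.4399 0.0439] [[0.0, 0.3], [-0.4, -0.1]]
rod- [0.5284 0.138  0.0445] [[0.1, 2.2], [-2.4, -0.4]]
rod+ [0.5138 0.4358 0.0846] [[0.0, 0.6], [-0.8, -0.1]]
```

Emit:
send_rows(increments=[{"offset": [-1.6,1.6,-2.7],"turn": -0.098,"hand": 6.2},{"offset": [-1.6,1.6,-2.7],"turn": -0.098,"hand": 6.2},{"offset": [-1.6,1.6,-2.7],"turn": -0.098,"hand": 6.2},{"offset": [-1.6,1.6,-2.7],"turn": -0.098,"hand": 6.2},{"offset": [-1.6,1.6,-2.7],"turn": -0.098,"hand": 6.2},{"offset": [0,0,0],"turn": 0,"hand": 6.2},{"offset": [0,0,0],"turn": 0,"hand": 6.2}])

```text
t: 2.0
tcp_pos: [0.4223, -0.2201, 0.2222]
tcp_rot: [0.97, -0.243, -0.0, 0.0]
wrist_force: [0.5, -0.6, 0.5]
opening: 0.727
grasp_force: 0.0
```

```bash
cat >> h.py <<'E'
from scipy.spatial.transform import Rotation as Rn
def tcp():
    s=status.read_state(); R=Rn.from_quat(s['tcp_rot']).as_matrix(); return s['tcp_pos'],np.arctan2(R[1,0],R[0,0]),s
def combs(c,z=0.124,k=None,box=(.36,.62,-.45,-.12)):
    im=cv2.GaussianBlur(c['color'],(3,3),0); m=((im.max(2)<68)*255).astype(np.uint8)
    out=[]
    pp=proj(c,[.45,-.28,z]); 
    sc=np.linalg.norm(proj(c,[.46,-.28,z])-pp)*100  # px per m
    kk=k or int(.014*sc)
    m=cv2.morphologyEx(m,cv2.MORPH_OPEN,np.ones((kk,kk),np.uint8))
    for q in cv2.findContours(m,0,2)[0]:
        r=cv2.minAreaRect(q); X=onz(c,r[0],z)
        if not(box[0]<X[0]<box[1] and box[2]<X[1]<box[3]): continue
        B=np.array([onz(c,p,z)[:2] for p in cv2.boxPoints(r)]); e=np.diff(np.vstack([B,B[:1]]),axis=0)
        L=np.linalg.norm(e,axis=1)[:2]; 
        if not(.028<L.min() and L.max()<.075): continue
        y=np.arctan2(e[0,1],e[0,0]); y=(y+np.pi/4)%(np.pi/2)-np.pi/4
        out.append((X[:2].round(4),round(y,3),L.round(4)))
    return out
E
python3 - <<'E'
from h import *
p,y,s=tcp(); print(p,y,s['opening'])
for n in ('wrist','top'):
    c=cam(n,n+'2')
    for o in combs(c): print(n,*o)
E
```

```text
[ 0.42234165 -0.22014132  0.22216933] -0.4905594709969011 0.7269233001892763
wrist [ 0.4229 -0.2196] -0.491 [0.0412 0.0417]
wrist [ 0.4313 -0.3479] 0.217 [0.0441 0.063 ]
wrist [ 0.5036 -0.2357] -0.491 [0.0402 0.0427]
wrist [ 0.503  -0.3446] -0.491 [0.0679 0.0402]
top [ 0.4245 -0.2153] 0.012 [0.0499 0.0688]
top [ 0.5061 -0.2445] -0.589 [0.0626 0.0614]
```

Emit:
send_rows(increments=[{"offset": [0,0,-3.5],"turn": 0,"hand": 6.2},{"offset": [0,0,-3.5],"turn": 0,"hand": 6.2},{"offset": [0,0,-3.5],"turn": 0,"hand": 6.2},{"offset": [0,0,-1.5],"turn": 0,"hand": 6.2},{"offset": [0,0,0],"turn": 0,"hand": 6.2},{"offset": [0,0,0],"turn": 0,"hand": 3.5},{"offset": [0,0,0],"turn": 0,"hand": 3.5},{"offset": [0,0,0],"turn": 0,"hand": 3.5},{"offset": [0,0,0],"turn": 0,"hand": 3.5},{"offset": [0,0,0],"turn": 0,"hand": 3.5}], squeeze=35)

```text
t: 3.1
tcp_pos: [0.4238, -0.2199, 0.1036]
tcp_rot: [0.97, -0.243, 0.002, 0.001]
wrist_force: [0.2, -0.6, 6.5]
opening: 0.488
grasp_force: 36.9
```

Emit:
send_rows(increments=[{"offset": [0,0,2],"turn": 0,"hand": 3.5},{"offset": [0,0,5],"turn": 0,"hand": 3.5},{"offset": [0,0,5],"turn": 0,"hand": 3.5},{"offset": [-0.15,4.6,0],"turn": 0.043,"hand": 3.5},{"offset": [-0.15,4.6,0],"turn": 0.043,"hand": 3.5},{"offset": [-0.15,4.6,0],"turn": 0.043,"hand": 3.5},{"offset": [-0.15,4.6,0],"turn": 0.043,"hand": 3.5},{"offset": [-0.15,4.6,0],"turn": 0.043,"hand": 3.5},{"offset": [-0.15,4.6,0],"turn": 0.043,"hand": 3.5},{"offset": [-0.15,4.6,0],"turn": 0.043,"hand": 3.5},{"offset": [-0.15,4.6,0],"turn": 0.043,"hand": 3.5},{"offset": [-0.15,4.6,0],"turn": 0.043,"hand": 3.5},{"offset": [-0.15,4.6,0],"turn": 0.043,"hand": 3.5},{"offset": [-0.15,4.6,0],"turn": 0.043,"hand": 3.5},{"offset": [-0.15,4.6,0],"turn": 0.043,"hand": 3.5},{"offset": [-0.15,4.6,0],"turn": 0.043,"hand": 3.5},{"offset": [0,0,0],"turn": 0,"hand": 3.5},{"offset": [0,0,0],"turn": 0,"hand": 3.5}])

```text
t: 4.9
tcp_pos: [0.4024, 0.3796, 0.2221]
tcp_rot: [0.999, 0.036, -0.0, 0.0]
wrist_force: [0.1, -0.5, -0.3]
opening: 0.487
grasp_force: 36.3
```

Run:
```python
from h import *
p,y,s=tcp(); print(p,y,s['opening'],s['grasp_force'])
c=cam('wrist','wrist3')
O=np.array([.541,.287,.032]);a=.25;ps=.067
xd=np.array([np.cos(a)*np.cos(ps),np.cos(a)*np.sin(ps),-np.sin(a)]);yd=np.array([-np.sin(ps),np.cos(ps),0])
im=c['color'].copy()
for X,Y in [(-210,-150),(-210,150),(0,-150),(0,150),(-210,0),(0,0),(-135,102)]:
    q=proj(c,O+xd*X/1e3+yd*Y/1e3); cv2.circle(im,tuple(int(v) for v in q),3,(0,0,255),-1)
cv2.imwrite('pics/wrist3b.png',im)
```

```text
[0.40242406 0.37963055 0.2220898 ] 0.07128028964283163 0.4874116034047738 36.265586614608765
```

View pics/wrist3b.png

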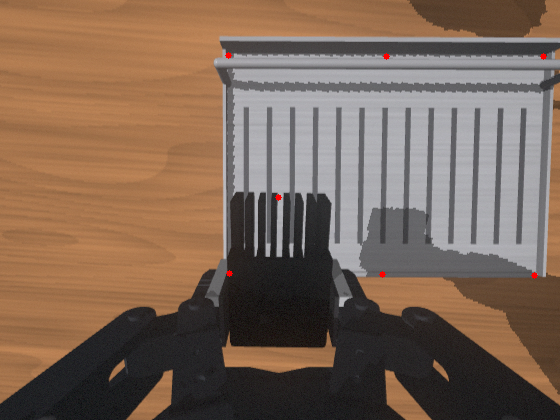

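The wrist view shows the comb held straight, teeth up-image toward the stop. The projected deck corners (229,273), (534,275), (228,55) and (543,56) lie on the real sheet to within about 3 mm.

Emit:
send_rows(increments=[{"offset": [0,0,-4.5],"turn": 0,"hand": 3.5},{"offset": [0,0,-4.5],"turn": 0,"hand": 3.5},{"offset": [0,0,-3.5],"turn": 0,"hand": 3.5},{"offset": [0,0,-1.2],"turn": 0,"hand": 3.5},{"offset": [0,0,-0.4],"turn": 0,"hand": 3.5},{"offset": [0,0,0],"turn": 0,"hand": 3.5},{"offset": [0,0,0],"turn": 0,"hand": 3.5}])

```text
t: 5.65
tcp_pos: [0.4046, 0.3795, 0.0831]
tcp_rot: [0.999, 0.034, 0.002, -0.001]
wrist_force: [-0.5, 0.2, -0.6]
opening: 0.488
grasp_force: 36.2
```

Emit:
send_rows(increments=[{"offset": [0,0,-0.3],"turn": 0,"hand": 3.5},{"offset": [0,0,-0.2],"turn": 0,"hand": 3.5},{"offset": [0,0,0],"turn": 0,"hand": 3.5}])

```text
t: 5.95
tcp_pos: [0.4036, 0.3793, 0.0768]
tcp_rot: [0.999, 0.035, 0.001, -0.0]
wrist_force: [-0.2, -0.4, -0.1]
opening: 0.485
grasp_force: 36.3
```

Emit:
send_rows(increments=[{"offset": [0,0,0],"turn": 0,"hand": 4.6},{"offset": [0,0,0],"turn": 0,"hand": 5.2},{"offset": [0,0,0],"turn": 0,"hand": 5.4},{"offset": [0,0,0],"turn": 0,"hand": 5.4},{"offset": [0,0,2.5],"turn": 0,"hand": 5.4},{"offset": [0,0,4],"turn": 0,"hand": 5.4},{"offset": [-2.0,0,4],"turn": 0,"hand": 2},{"offset": [-2.0,0,0],"turn": 0,"hand": 0},{"offset": [-1,0,0],"turn": 0,"hand": 0},{"offset": [0,0,0],"turn": 0,"hand": 0},{"offset": [0,0,0],"turn": 0,"hand": 0}])

```text
t: 7.05
tcp_pos: [0.3534, 0.379, 0.1806]
tcp_rot: [0.999, 0.035, -0.0, 0.0]
wrist_force: [0.7, 0.8, -0.4]
opening: -0.002
grasp_force: 0.0
```

Run:
```python
from h import *
p,y,s=tcp(); print(p,y,s['opening'],s['grasp_force'])
c=cam('wrist','wrist4')
```

```text
[0.35335852 0.37898397 0.18055974] 0.06917482792447185 -0.0021566900878356686 0.0
```

View pics/wrist4.png

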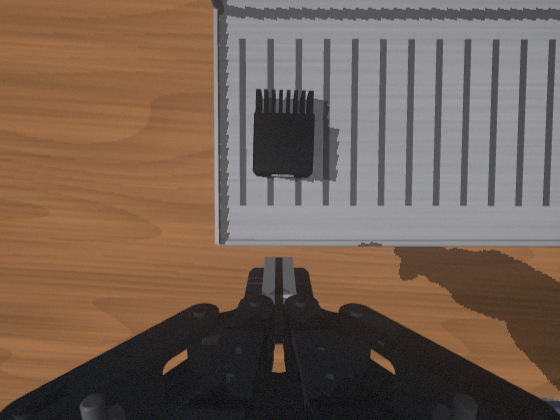

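The comb lies flat and straight on the sheet at px (284,140), teeth down-slope. The closed fingers sit behind it at (280,275). Now I push it.

Emit:
send_rows(increments=[{"offset": [0,-0.1,-4.5],"turn": 0,"hand": 0},{"offset": [0,-0.1,-3.9],"turn": 0,"hand": 0},{"offset": [0,0,-0.7],"turn": 0,"hand": 0},{"offset": [0,0,0],"turn": 0,"hand": 0},{"offset": [0,0,0],"turn": 0,"hand": 0}])

```text
t: 7.6
tcp_pos: [0.3545, 0.3777, 0.091]
tcp_rot: [0.999, 0.034, 0.001, -0.0]
wrist_force: [-0.6, 0.2, 1.0]
opening: 0.001
grasp_force: 0.0
```

Emit:
send_rows(increments=[{"offset": [1,0.07,-0.255],"turn": 0,"hand": 0},{"offset": [1,0.07,-0.255],"turn": 0,"hand": 0},{"offset": [1,0.07,-0.255],"turn": 0,"hand": 0},{"offset": [1,0.07,-0.255],"turn": 0,"hand": 0},{"offset": [1,0.07,-0.255],"turn": 0,"hand": 0},{"offset": [1,0.07,-0.255],"turn": 0,"hand": 0},{"offset": [1,0.07,-0.255],"turn": 0,"hand": 0},{"offset": [1,0.07,-0.255],"turn": 0,"hand": 0},{"offset": [1,0.07,-0.255],"turn": 0,"hand": 0},{"offset": [1,0.07,-0.255],"turn": 0,"hand": 0},{"offset": [0,0,0],"turn": 0,"hand": 0},{"offset": [0,0,0],"turn": 0,"hand": 0}])

```text
t: 8.8
tcp_pos: [0.4532, 0.384, 0.0646]
tcp_rot: [0.999, 0.034, -0.0, 0.0]
wrist_force: [-0.9, 0.7, 0.0]
opening: -0.0
grasp_force: 0.0
```

Run:
```python
from h import *
p,y,s=tcp(); print(p,y,s['wrist_force'])
c=cam('wrist','wrist5');
```

```text
[0.4532063  0.38395693 0.06460218] 0.06854917806258361 [-0.85001674  0.6862504   0.00715446]
```

View pics/wrist5.png

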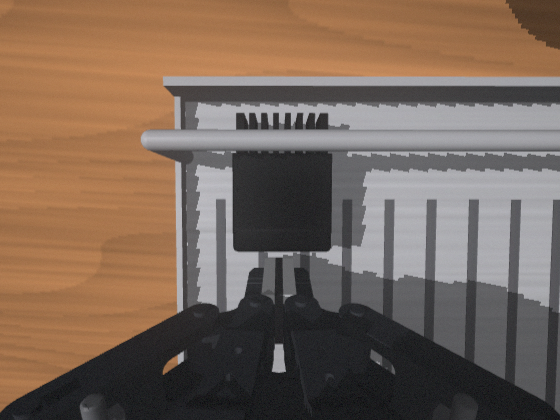

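The comb is under the rod, teeth at row 113 and the stop's foot at about row 100, leaving a gap of about 6 mm.

Emit:
send_rows(increments=[{"offset": [0.25,0.02,-0.065],"turn": 0,"hand": 0},{"offset": [0.25,0.02,-0.065],"turn": 0,"hand": 0},{"offset": [0,0,0],"turn": 0,"hand": 0}])

```text
t: 9.15
tcp_pos: [0.4586, 0.3846, 0.0636]
tcp_rot: [0.999, 0.034, 0.0, -0.0]
wrist_force: [0.3, -0.9, -0.1]
opening: -0.002
grasp_force: 0.0
```

Emit:
send_rows(increments=[{"offset": [0.1,0.01,-0.03],"turn": 0,"hand": 0},{"offset": [0,0,0],"turn": 0,"hand": 0}])

```text
t: 9.35
tcp_pos: [0.4594, 0.3846, 0.0632]
tcp_rot: [0.999, 0.034, 0.0, -0.0]
wrist_force: [-0.4, -0.6, -0.4]
opening: 0.003
grasp_force: 0.0
```

Emit:
send_rows(increments=[{"offset": [0.1,0.01,-0.03],"turn": 0,"hand": 0},{"offset": [0,0,0],"turn": 0,"hand": 0}])

```text
t: 9.55
tcp_pos: [0.4604, 0.3847, 0.0629]
tcp_rot: [0.999, 0.034, 0.0, -0.0]
wrist_force: [0.6, -0.4, 0.2]
opening: 0.0
grasp_force: 0.0
```

Emit:
send_rows(increments=[{"offset": [0.1,0.01,-0.03],"turn": 0,"hand": 0},{"offset": [0,0,0],"turn": 0,"hand": 0}])

```text
t: 9.75
tcp_pos: [0.4615, 0.3848, 0.0626]
tcp_rot: [0.999, 0.034, 0.0, -0.0]
wrist_force: [-0.7, 0.1, 0.3]
opening: 0.007
grasp_force: 0.0
```

Emit:
send_rows(increments=[{"offset": [0.1,0.01,-0.03],"turn": 0,"hand": 0},{"offset": [0,0,0],"turn": 0,"hand": 0}])

```text
t: 9.95
tcp_pos: [0.4625, 0.3849, 0.0623]
tcp_rot: [0.999, 0.034, 0.0, -0.0]
wrist_force: [0.2, 0.3, -0.4]
opening: -0.005
grasp_force: 0.0
```

Emit:
send_rows(increments=[{"offset": [0.1,0.01,-0.03],"turn": 0,"hand": 0},{"offset": [0,0,0],"turn": 0,"hand": 0}])

```text
t: 10.15
tcp_pos: [0.4635, 0.385, 0.062]
tcp_rot: [0.999, 0.034, 0.0, -0.0]
wrist_force: [1.0, -0.2, -0.5]
opening: 0.002
grasp_force: 0.0
```

Emit:
send_rows(increments=[{"offset": [0.1,0.01,-0.03],"turn": 0,"hand": 0},{"offset": [0,0,0],"turn": 0,"hand": 0}])

```text
t: 10.35
tcp_pos: [0.4645, 0.3851, 0.0617]
tcp_rot: [0.999, 0.034, 0.0, -0.0]
wrist_force: [0.5, 0.6, 0.7]
opening: 0.002
grasp_force: 0.0
```

Emit:
send_rows(increments=[{"offset": [0.1,0.01,-0.03],"turn": 0,"hand": 0},{"offset": [0,0,0],"turn": 0,"hand": 0}])

```text
t: 10.55
tcp_pos: [0.4655, 0.3852, 0.0614]
tcp_rot: [0.999, 0.034, 0.0, -0.0]
wrist_force: [-0.3, -1.1, -0.2]
opening: -0.003
grasp_force: 0.0
```

Run:
```python
from h import *
p,y,s=tcp(); print(p,y,s['wrist_force'])
c=cam('wrist','wrist6'); im=c['color']
m=(im.max(2)<75)
g=im.max(2)
for r in range(70,135,2): print(r,g[r,200],g[r,220],g[r,245:325:8].tolist())
```

```text
[0.4654785  0.38521818 0.06138455] 0.06874870262838025 [-0.31753781 -1.09108834 -0.18129577]
70 175 173 [174, 172, 173, 173, 172, 171, 172, 172, 171, 171]
72 178 177 [173, 173, 174, 174, 171, 172, 170, 173, 168, 172]
74 184 181 [176, 175, 175, 176, 176, 173, 171, 169, 172, 168]
76 184 183 [182, 180, 181, 175, 174, 175, 173, 174, 173, 171]
78 187 185 [186, 187, 184, 183, 181, 178, 178, 174, 175, 174]
80 189 187 [187, 186, 187, 188, 187, 184, 183, 180, 179, 176]
82 185 187 [190, 192, 188, 187, 188, 186, 187, 185, 187, 184]
84 182 187 [192, 191, 190, 189, 190, 190, 186, 188, 189, 189]
86 183 183 [189, 187, 191, 190, 188, 187, 190, 189, 187, 188]
88 185 186 [186, 185, 188, 190, 185, 192, 190, 189, 190, 189]
90 189 186 [186, 186, 186, 186, 189, 187, 188, 188, 193, 192]
92 189 194 [189, 190, 187, 178, 181, 186, 176, 177, 181, 190]
94 189 192 [195, 185, 184, 175, 174, 177, 175, 176, 174, 176]
96 187 188 [182, 179, 181, 182, 185, 179, 176, 174, 173, 175]
98 186 188 [171, 175, 175, 175, 180, 181, 181, 182, 178, 177]
100 187 185 [168, 168, 170, 173, 171, 174, 177, 178, 182, 180]
102 185 180 [1
[... 257 characters left out ...]
71, 170, 170, 172, 170, 170, 170, 172, 169]
112 171 172 [173, 173, 173, 172, 171, 170, 171, 170, 170, 171]
114 145 146 [150, 147, 148, 147, 148, 149, 148, 151, 144, 145]
116 73 70 [69, 69, 70, 67, 71, 69, 69, 70, 70, 68]
118 74 74 [70, 71, 71, 67, 68, 69, 69, 69, 67, 67]
120 72 71 [73, 68, 67, 70, 67, 67, 67, 68, 69, 68]
122 72 70 [68, 63, 68, 70, 64, 66, 68, 66, 67, 69]
124 69 70 [59, 52, 70, 69, 55, 69, 68, 50, 56, 64]
126 84 81 [52, 53, 78, 74, 51, 62, 75, 50, 48, 76]
128 179 104 [50, 50, 133, 102, 51, 76, 102, 46, 45, 100]
130 181 104 [41, 53, 173, 175, 48, 87, 136, 46, 41, 54]
132 183 180 [46, 49, 152, 177, 47, 64, 175, 51, 40, 39]
134 184 182 [48, 53, 100, 103, 49, 53, 151, 49, 46, 37]
```

Emit:
send_rows(increments=[{"offset": [0.1,0.01,-0.03],"turn": 0,"hand": 0},{"offset": [0,0,0],"turn": 0,"hand": 0}])

```text
t: 10.8
tcp_pos: [0.4664, 0.3853, 0.0611]
tcp_rot: [0.999, 0.034, 0.0, -0.0]
wrist_force: [0.5, 0.2, -0.0]
opening: -0.0
grasp_force: 0.0
```

Emit:
send_rows(increments=[{"offset": [0.1,0.01,-0.03],"turn": 0,"hand": 0},{"offset": [0,0,0],"turn": 0,"hand": 0}])

```text
t: 11.0
tcp_pos: [0.4674, 0.3854, 0.0608]
tcp_rot: [0.999, 0.034, 0.0, -0.0]
wrist_force: [0.4, -0.1, 0.1]
opening: -0.002
grasp_force: 0.0
```

Emit:
send_rows(increments=[{"offset": [0.1,0.01,-0.03],"turn": 0,"hand": 0},{"offset": [0,0,0],"turn": 0,"hand": 0}])

```text
t: 11.2
tcp_pos: [0.4682, 0.3854, 0.0605]
tcp_rot: [0.999, 0.034, -0.0, 0.0]
wrist_force: [0.1, -0.8, -0.3]
opening: 0.002
grasp_force: 0.2
```

Emit:
send_rows(increments=[{"offset": [0.1,0.01,-0.03],"turn": 0,"hand": 0},{"offset": [0,0,0],"turn": 0,"hand": 0}])

```text
t: 11.4
tcp_pos: [0.4683, 0.3854, 0.0603]
tcp_rot: [0.999, 0.034, -0.001, 0.0]
wrist_force: [-2.8, -0.6, 2.5]
opening: 0.002
grasp_force: 1.8
```

Contact is at TCP x = 0.468 (force −2.8 N), so comb B is seated. Next is comb A.

Emit:
send_rows(increments=[{"offset": [-1.4,-0.1,0.4],"turn": 0,"hand": 0},{"offset": [0,0,5],"turn": 0,"hand": 0},{"offset": [0,0,5],"turn": 0,"hand": 0},{"offset": [0,0,5],"turn": 0,"hand": 0},{"offset": [0.35,-4.77,0],"turn": -0.0485,"hand": 6.2},{"offset": [0.35,-4.77,0],"turn": -0.0485,"hand": 6.2},{"offset": [0.35,-4.77,0],"turn": -0.0485,"hand": 6.2},{"offset": [0.35,-4.77,0],"turn": -0.0485,"hand": 6.2},{"offset": [0.35,-4.77,0],"turn": -0.0485,"hand": 6.2},{"offset": [0.35,-4.77,0],"turn": -0.0485,"hand": 6.2},{"offset": [0.35,-4.77,0],"turn": -0.0485,"hand": 6.2},{"offset": [0.35,-4.77,0],"turn": -0.0485,"hand": 6.2},{"offset": [0.35,-4.77,0],"turn": -0.0485,"hand": 6.2},{"offset": [0.35,-4.77,0],"turn": -0.0485,"hand": 6.2},{"offset": [0.35,-4.77,0],"turn": -0.0485,"hand": 6.2},{"offset": [0.35,-4.77,0],"turn": -0.0485,"hand": 6.2},{"offset": [0.35,-4.77,0],"turn": -0.0485,"hand": 6.2},{"offset": [0,0,0],"turn": 0,"hand": 6.2},{"offset": [0,0,0],"turn": 0,"hand": 6.2}])

```text
t: 13.3
tcp_pos: [0.5003, -0.2361, 0.214]
tcp_rot: [0.961, -0.278, -0.0, -0.0]
wrist_force: [0.5, 0.5, -0.2]
opening: 0.729
grasp_force: 0.0
```

```bash
cat > look.py <<'E'
from h import *
import sys
p,y,s=tcp(); print(p.round(4),round(y,3),round(s['t'],1))
c=cam('wrist',sys.argv[1])
for o in combs(c): print(*o)
E
python3 look.py wrist7
```

```text
[ 0.5003 -0.2361  0.214 ] -0.564 13.3
[ 0.5035 -0.2346] -0.564 [0.0398 0.0403]
[ 0.4308 -0.3555] -0.564 [0.0436 0.0619]
[ 0.515  -0.3501] 0.548 [0.0441 0.066 ]
```

Emit:
send_rows(increments=[{"offset": [0.32,0.15,-3.6],"turn": 0,"hand": 6.2},{"offset": [0,0,-3.6],"turn": 0,"hand": 6.2},{"offset": [0,0,-2.6],"turn": 0,"hand": 6.2},{"offset": [0,0,-1.0],"turn": 0,"hand": 6.2},{"offset": [0,0,0],"turn": 0,"hand": 6.2},{"offset": [0,0,0],"turn": 0,"hand": 3.5},{"offset": [0,0,0],"turn": 0,"hand": 3.5},{"offset": [0,0,0],"turn": 0,"hand": 3.5},{"offset": [0,0,0],"turn": 0,"hand": 3.5},{"offset": [0,0,0],"turn": 0,"hand": 3.5}], squeeze=35)

```text
t: 14.35
tcp_pos: [0.505, -0.2345, 0.1078]
tcp_rot: [0.961, -0.277, 0.002, 0.0]
wrist_force: [1.0, 1.1, 7.2]
opening: 0.482
grasp_force: 37.4
```

Emit:
send_rows(increments=[{"offset": [0,0,2],"turn": 0,"hand": 3.5},{"offset": [0,0,5],"turn": 0,"hand": 3.5},{"offset": [0,0,5],"turn": 0,"hand": 3.5},{"offset": [-0.8,4.56,0],"turn": 0.0528,"hand": 3.5},{"offset": [-0.8,4.56,0],"turn": 0.0528,"hand": 3.5},{"offset": [-0.8,4.56,0],"turn": 0.0528,"hand": 3.5},{"offset": [-0.8,4.56,0],"turn": 0.0528,"hand": 3.5},{"offset": [-0.8,4.56,0],"turn": 0.0528,"hand": 3.5},{"offset": [-0.8,4.56,0],"turn": 0.0528,"hand": 3.5},{"offset": [-0.8,4.56,0],"turn": 0.0528,"hand": 3.5},{"offset": [-0.8,4.56,0],"turn": 0.0528,"hand": 3.5},{"offset": [-0.8,4.56,0],"turn": 0.0528,"hand": 3.5},{"offset": [-0.8,4.56,0],"turn": 0.0528,"hand": 3.5},{"offset": [-0.8,4.56,0],"turn": 0.0528,"hand": 3.5},{"offset": [-0.8,4.56,0],"turn": 0.0528,"hand": 3.5},{"offset": [0,0,0],"turn": 0,"hand": 3.5},{"offset": [0,0,0],"turn": 0,"hand": 3.5}])

```text
t: 16.05
tcp_pos: [0.4073, 0.3138, 0.2262]
tcp_rot: [0.999, 0.037, 0.0, 0.0]
wrist_force: [0.6, 0.0, -0.6]
opening: 0.481
grasp_force: 36.6
```

Emit:
send_rows(increments=[{"offset": [0,0,-4.6],"turn": 0,"hand": 3.5},{"offset": [0,0,-4.6],"turn": 0,"hand": 3.5},{"offset": [0,0,-3.4],"turn": 0,"hand": 3.5},{"offset": [0,0,-1.2],"turn": 0,"hand": 3.5},{"offset": [0,0,-0.6],"turn": 0,"hand": 3.5},{"offset": [0,0,0],"turn": 0,"hand": 3.5},{"offset": [0,0,0],"turn": 0,"hand": 3.5}])

```text
t: 16.75
tcp_pos: [0.4093, 0.3134, 0.0836]
tcp_rot: [0.999, 0.036, 0.001, -0.001]
wrist_force: [-0.1, -0.4, -0.5]
opening: 0.486
grasp_force: 36.7
```

Emit:
send_rows(increments=[{"offset": [0,0,0],"turn": 0,"hand": 4.6},{"offset": [0,0,0],"turn": 0,"hand": 5.2},{"offset": [0,0,0],"turn": 0,"hand": 5.4},{"offset": [0,0,0],"turn": 0,"hand": 5.4},{"offset": [0,0,2.5],"turn": 0,"hand": 5.4},{"offset": [0,0,4],"turn": 0,"hand": 5.4},{"offset": [-2.5,0,4],"turn": 0,"hand": 2},{"offset": [-2.5,-0.3,0],"turn": 0,"hand": 0},{"offset": [0,0,0],"turn": 0,"hand": 0},{"offset": [0,0,0],"turn": 0,"hand": 0},{"offset": [0,0,0],"turn": 0,"hand": 0}])

```text
t: 17.85
tcp_pos: [0.3589, 0.3104, 0.1869]
tcp_rot: [0.999, 0.036, 0.0, -0.0]
wrist_force: [0.5, -0.6, -0.1]
opening: 0.001
grasp_force: 0.0
```

Run:
```python
from h import *
p,y,s=tcp(); print(p.round(4),round(y,3))
c=cam('wrist','wrist8')
for z in (.08,.1):
  for o in combs(c,z=z,box=(.3,.6,.1,.5)): print(z,*o)
```

```text
[0.3589 0.3104 0.1869] 0.072
0.08 [0.4134 0.314 ] 0.071 [0.0415 0.0425]
0.08 [0.4898 0.3826] 0.071 [0.0458 0.0341]
0.1 [0.415  0.3142] 0.071 [0.0381 0.0391]
```

Emit:
send_rows(increments=[{"offset": [0,0,-4.8],"turn": 0,"hand": 0},{"offset": [0,0,-4.0],"turn": 0,"hand": 0},{"offset": [0,0,-0.8],"turn": 0,"hand": 0},{"offset": [0,0,0],"turn": 0,"hand": 0},{"offset": [1,0.07,-0.27],"turn": 0,"hand": 0},{"offset": [1,0.07,-0.27],"turn": 0,"hand": 0},{"offset": [1,0.07,-0.27],"turn": 0,"hand": 0},{"offset": [1,0.07,-0.27],"turn": 0,"hand": 0},{"offset": [1,0.07,-0.27],"turn": 0,"hand": 0},{"offset": [1,0.07,-0.27],"turn": 0,"hand": 0},{"offset": [1,0.07,-0.27],"turn": 0,"hand": 0},{"offset": [1,0.07,-0.27],"turn": 0,"hand": 0},{"offset": [1,0.07,-0.27],"turn": 0,"hand": 0},{"offset": [1,0.07,-0.27],"turn": 0,"hand": 0},{"offset": [0.8,0.05,-0.2],"turn": 0,"hand": 0},{"offset": [0,0,0],"turn": 0,"hand": 0},{"offset": [0,0,0],"turn": 0,"hand": 0}])

```text
t: 19.6
tcp_pos: [0.4657, 0.3176, 0.0621]
tcp_rot: [0.999, 0.036, -0.0, 0.0]
wrist_force: [0.0, -0.0, 0.3]
opening: -0.001
grasp_force: 0.0
```

Emit:
send_rows(increments=[{"offset": [0.15,0.01,-0.04],"turn": 0,"hand": 0},{"offset": [0,0,0],"turn": 0,"hand": 0},{"offset": [0.1,0.01,-0.03],"turn": 0,"hand": 0},{"offset": [0,0,0],"turn": 0,"hand": 0}])

```text
t: 20.0
tcp_pos: [0.4685, 0.318, 0.0616]
tcp_rot: [0.999, 0.036, 0.0, -0.0]
wrist_force: [-0.1, 0.1, 0.4]
opening: -0.001
grasp_force: 0.0
```

Emit:
send_rows(increments=[{"offset": [0.1,0.01,-0.03],"turn": 0,"hand": 0},{"offset": [0,0,0],"turn": 0,"hand": 0}])

```text
t: 20.2
tcp_pos: [0.4696, 0.318, 0.0612]
tcp_rot: [0.999, 0.036, 0.0, -0.0]
wrist_force: [-0.0, -0.9, -1.1]
opening: 0.002
grasp_force: 0.0
```

Emit:
send_rows(increments=[{"offset": [0.1,0.01,-0.025],"turn": 0,"hand": 0},{"offset": [0.1,0.01,-0.025],"turn": 0,"hand": 0},{"offset": [0,0,0],"turn": 0,"hand": 0}])

```text
t: 20.5
tcp_pos: [0.4717, 0.3182, 0.0607]
tcp_rot: [0.999, 0.036, 0.0, -0.0]
wrist_force: [0.1, -0.2, -0.5]
opening: -0.002
grasp_force: 0.0
```

Emit:
send_rows(increments=[{"offset": [0.1,0.01,-0.025],"turn": 0,"hand": 0},{"offset": [0,0,0],"turn": 0,"hand": 0}])

```text
t: 20.7
tcp_pos: [0.4726, 0.3183, 0.0604]
tcp_rot: [0.999, 0.036, 0.0, -0.0]
wrist_force: [-0.5, -0.6, 0.9]
opening: -0.004
grasp_force: 0.0
```

Emit:
send_rows(increments=[{"offset": [0.1,0.01,-0.025],"turn": 0,"hand": 0},{"offset": [0,0,0],"turn": 0,"hand": 0}])

```text
t: 20.9
tcp_pos: [0.4728, 0.3183, 0.0602]
tcp_rot: [0.999, 0.036, -0.001, 0.0]
wrist_force: [-2.7, 0.2, 1.4]
opening: -0.001
grasp_force: 1.2
```

Emit:
send_rows(increments=[{"offset": [0.1,0.01,-0.025],"turn": 0,"hand": 0},{"offset": [0,0,0],"turn": 0,"hand": 0}])

```text
t: 21.1
tcp_pos: [0.4729, 0.3183, 0.0601]
tcp_rot: [0.999, 0.036, -0.002, 0.0]
wrist_force: [-4.4, 0.2, 4.9]
opening: 0.002
grasp_force: 2.8
```

Comb A is seated, with contact at 0.4728 as predicted. Next is comb C.

Emit:
send_rows(increments=[{"offset": [-1.6,-0.1,0.4],"turn": 0,"hand": 0},{"offset": [0,0,5],"turn": 0,"hand": 0},{"offset": [0,0,5],"turn": 0,"hand": 0},{"offset": [0,0,5],"turn": 0,"hand": 0},{"offset": [0.35,-4.79,0],"turn": 0.032,"hand": 6.2},{"offset": [0.35,-4.79,0],"turn": 0.032,"hand": 6.2},{"offset": [0.35,-4.79,0],"turn": 0.032,"hand": 6.2},{"offset": [0.35,-4.79,0],"turn": 0.032,"hand": 6.2},{"offset": [0.35,-4.79,0],"turn": 0.032,"hand": 6.2},{"offset": [0.35,-4.79,0],"turn": 0.032,"hand": 6.2},{"offset": [0.35,-4.79,0],"turn": 0.032,"hand": 6.2},{"offset": [0.35,-4.79,0],"turn": 0.032,"hand": 6.2},{"offset": [0.35,-4.79,0],"turn": 0.032,"hand": 6.2},{"offset": [0.35,-4.79,0],"turn": 0.032,"hand": 6.2},{"offset": [0.35,-4.79,0],"turn": 0.032,"hand": 6.2},{"offset": [0.35,-4.79,0],"turn": 0.032,"hand": 6.2},{"offset": [0.35,-4.79,0],"turn": 0.032,"hand": 6.2},{"offset": [0.35,-4.79,0],"turn": 0.032,"hand": 6.2},{"offset": [0,0,0],"turn": 0,"hand": 6.2},{"offset": [0,0,0],"turn": 0,"hand": 6.2}])

```text
t: 23.1
tcp_pos: [0.5072, -0.3546, 0.2134]
tcp_rot: [0.967, 0.256, 0.0, 0.0]
wrist_force: [-0.4, -0.0, 0.3]
opening: 0.728
grasp_force: 0.0
```

```bash
python3 look.py wrist9
```

```text
[ 0.5072 -0.3546  0.2134] 0.517 23.1
[ 0.5057 -0.3562] 0.517 [0.0414 0.0423]
```

Emit:
send_rows(increments=[{"offset": [-0.15,-0.16,-3.6],"turn": 0,"hand": 6.2},{"offset": [0,0,-3.6],"turn": 0,"hand": 6.2},{"offset": [0,0,-2.6],"turn": 0,"hand": 6.2},{"offset": [0,0,-0.8],"turn": 0,"hand": 6.2},{"offset": [0,0,0],"turn": 0,"hand": 6.2},{"offset": [0,0,0],"turn": 0,"hand": 3.5},{"offset": [0,0,0],"turn": 0,"hand": 3.5},{"offset": [0,0,0],"turn": 0,"hand": 3.5},{"offset": [0,0,0],"turn": 0,"hand": 3.5},{"offset": [0,0,0],"turn": 0,"hand": 3.5}], squeeze=35)

```text
t: 24.15
tcp_pos: [0.5071, -0.3554, 0.1099]
tcp_rot: [0.966, 0.257, 0.001, 0.001]
wrist_force: [0.1, 0.8, 5.8]
opening: 0.481
grasp_force: 37.4
```

Emit:
send_rows(increments=[{"offset": [0,0,2],"turn": 0,"hand": 3.5},{"offset": [0,0,5],"turn": 0,"hand": 3.5},{"offset": [0,0,5],"turn": 0,"hand": 3.5},{"offset": [-0.71,4.62,0],"turn": -0.0344,"hand": 3.5},{"offset": [-0.71,4.62,0],"turn": -0.0344,"hand": 3.5},{"offset": [-0.71,4.62,0],"turn": -0.0344,"hand": 3.5},{"offset": [-0.71,4.62,0],"turn": -0.0344,"hand": 3.5},{"offset": [-0.71,4.62,0],"turn": -0.0344,"hand": 3.5},{"offset": [-0.71,4.62,0],"turn": -0.0344,"hand": 3.5},{"offset": [-0.71,4.62,0],"turn": -0.0344,"hand": 3.5},{"offset": [-0.71,4.62,0],"turn": -0.0344,"hand": 3.5},{"offset": [-0.71,4.62,0],"turn": -0.0344,"hand": 3.5},{"offset": [-0.71,4.62,0],"turn": -0.0344,"hand": 3.5},{"offset": [-0.71,4.62,0],"turn": -0.0344,"hand": 3.5},{"offset": [-0.71,4.62,0],"turn": -0.0344,"hand": 3.5},{"offset": [-0.71,4.62,0],"turn": -0.0344,"hand": 3.5},{"offset": [0,0,0],"turn": 0,"hand": 3.5},{"offset": [0,0,0],"turn": 0,"hand": 3.5}])

```text
t: 25.95
tcp_pos: [0.4132, 0.2467, 0.2281]
tcp_rot: [0.999, 0.038, 0.0, 0.0]
wrist_force: [0.8, -1.3, 0.2]
opening: 0.487
grasp_force: 36.7
```

Emit:
send_rows(increments=[{"offset": [0,0,-4.6],"turn": 0,"hand": 3.5},{"offset": [0,0,-4.6],"turn": 0,"hand": 3.5},{"offset": [0,0,-3.4],"turn": 0,"hand": 3.5},{"offset": [0,0,-1.2],"turn": 0,"hand": 3.5},{"offset": [0,0,-0.6],"turn": 0,"hand": 3.5},{"offset": [0,0,0],"turn": 0,"hand": 3.5},{"offset": [0,0,0],"turn": 0,"hand": 3.5}])

```text
t: 26.65
tcp_pos: [0.4147, 0.2454, 0.0848]
tcp_rot: [0.999, 0.036, 0.001, -0.0]
wrist_force: [0.1, 0.0, -0.1]
opening: 0.481
grasp_force: 36.4
```

Emit:
send_rows(increments=[{"offset": [0,0,0],"turn": 0,"hand": 4.6},{"offset": [0,0,0],"turn": 0,"hand": 5.2},{"offset": [0,0,0],"turn": 0,"hand": 5.4},{"offset": [0,0,0],"turn": 0,"hand": 5.4},{"offset": [0,0,2.5],"turn": 0,"hand": 5.4},{"offset": [0,0,4],"turn": 0,"hand": 5.4},{"offset": [-2.5,0,4],"turn": 0,"hand": 2},{"offset": [-2.5,-0.3,0],"turn": 0,"hand": 0},{"offset": [0,0,0],"turn": 0,"hand": 0},{"offset": [0,0,0],"turn": 0,"hand": 0},{"offset": [0,0,0],"turn": 0,"hand": 0}])

```text
t: 27.75
tcp_pos: [0.3647, 0.2431, 0.1887]
tcp_rot: [0.999, 0.036, 0.0, -0.0]
wrist_force: [0.6, -0.0, -0.6]
opening: -0.002
grasp_force: 0.0
```

```bash
cat > lookd.py <<'E'
from h import *
import sys
p,y,s=tcp(); print(p.round(4),round(y,3))
c=cam('wrist',sys.argv[1])
for z in (.08,.1):
  for o in combs(c,z=z,box=(.3,.6,.1,.5)): print(z,*o)
c=cam('top',sys.argv[1]+'t')
im=c['color']; m=((im.max(2)<45)*255).astype(np.uint8)
for k in cv2.findContours(m,0,2)[0]:
    r=cv2.minAreaRect(k); X=onz(c,r[0],.124)
    if cv2.contourArea(k)>80 and .37<X[0]<.57 and -.45<X[1]<-.13: print('top',X.round(3),np.round(r[1:][0],1))
E
python3 lookd.py wrist10
```

```text
[0.3647 0.2431 0.1887] 0.073
0.08 [0.4188 0.2456] 0.072 [0.0425 0.0436]
0.08 [0.4952 0.3149] 0.072 [0.0427 0.0363]
0.08 [0.4906 0.3778] 0.072 [0.0531 0.0366]
0.1 [0.4204 0.2458] 0.072 [0.0391 0.0401]
0.1 [0.4865 0.3676] 0.072 [0.0488 0.0337]
top [ 0.428 -0.348  0.124] [22.7 16.8]
```

Emit:
send_rows(increments=[{"offset": [0,-0.1,-4.8],"turn": 0,"hand": 0},{"offset": [0,0,-4.0],"turn": 0,"hand": 0},{"offset": [0,0,-0.9],"turn": 0,"hand": 0},{"offset": [0,0,0],"turn": 0,"hand": 0},{"offset": [1,0.07,-0.27],"turn": 0,"hand": 0},{"offset": [1,0.07,-0.27],"turn": 0,"hand": 0},{"offset": [1,0.07,-0.27],"turn": 0,"hand": 0},{"offset": [1,0.07,-0.27],"turn": 0,"hand": 0},{"offset": [1,0.07,-0.27],"turn": 0,"hand": 0},{"offset": [1,0.07,-0.27],"turn": 0,"hand": 0},{"offset": [1,0.07,-0.27],"turn": 0,"hand": 0},{"offset": [1,0.07,-0.27],"turn": 0,"hand": 0},{"offset": [1,0.07,-0.27],"turn": 0,"hand": 0},{"offset": [1,0.07,-0.27],"turn": 0,"hand": 0},{"offset": [0.8,0.05,-0.2],"turn": 0,"hand": 0},{"offset": [0.2,0.01,-0.05],"turn": 0,"hand": 0},{"offset": [0,0,0],"turn": 0,"hand": 0}])

```text
t: 29.55
tcp_pos: [0.4739, 0.2494, 0.0623]
tcp_rot: [0.999, 0.036, -0.0, 0.0]
wrist_force: [-0.6, -0.2, -0.5]
opening: 0.004
grasp_force: 0.0
```

Emit:
send_rows(increments=[{"offset": [0.1,0.01,-0.025],"turn": 0,"hand": 0},{"offset": [0,0,0],"turn": 0,"hand": 0}])

```text
t: 29.75
tcp_pos: [0.4743, 0.2496, 0.0623]
tcp_rot: [0.999, 0.036, -0.0, 0.0]
wrist_force: [-0.3, -0.2, 0.2]
opening: -0.003
grasp_force: 0.0
```

Emit:
send_rows(increments=[{"offset": [0.1,0.01,-0.025],"turn": 0,"hand": 0},{"offset": [0,0,0],"turn": 0,"hand": 0}])

```text
t: 29.95
tcp_pos: [0.4757, 0.2498, 0.0621]
tcp_rot: [0.999, 0.036, 0.0, -0.0]
wrist_force: [-0.2, 0.7, -0.1]
opening: -0.003
grasp_force: 0.0
```

Emit:
send_rows(increments=[{"offset": [0.1,0.01,-0.025],"turn": 0,"hand": 0},{"offset": [0,0,0],"turn": 0,"hand": 0}])

```text
t: 30.15
tcp_pos: [0.4769, 0.2498, 0.0618]
tcp_rot: [0.999, 0.036, 0.0, -0.0]
wrist_force: [0.3, -0.0, 0.1]
opening: -0.0
grasp_force: 0.0
```

Emit:
send_rows(increments=[{"offset": [0.1,0.01,-0.025],"turn": 0,"hand": 0},{"offset": [0,0,0],"turn": 0,"hand": 0}])

```text
t: 30.35
tcp_pos: [0.4776, 0.2499, 0.0614]
tcp_rot: [0.999, 0.036, -0.0, 0.0]
wrist_force: [-0.6, -0.4, 1.3]
opening: -0.002
grasp_force: 0.3
```

Emit:
send_rows(increments=[{"offset": [0.1,0.01,-0.025],"turn": 0,"hand": 0},{"offset": [0,0,0],"turn": 0,"hand": 0}])

```text
t: 30.55
tcp_pos: [0.4777, 0.2499, 0.0612]
tcp_rot: [0.999, 0.036, -0.001, 0.0]
wrist_force: [-2.6, 0.0, 1.6]
opening: -0.0
grasp_force: 1.7
```

Emit:
send_rows(increments=[{"offset": [0.08,0.01,-0.02],"turn": 0,"hand": 0},{"offset": [0,0,0],"turn": 0,"hand": 0}])

```text
t: 30.75
tcp_pos: [0.4777, 0.2499, 0.061]
tcp_rot: [0.999, 0.036, -0.002, 0.0]
wrist_force: [-4.6, 0.2, 5.5]
opening: 0.002
grasp_force: 2.9
```

Comb C is seated. Next is comb D.

Emit:
send_rows(increments=[{"offset": [-1.6,-0.1,0.4],"turn": 0,"hand": 0},{"offset": [0,0,5],"turn": 0,"hand": 0},{"offset": [0,0,5],"turn": 0,"hand": 0},{"offset": [0,0,5],"turn": 0,"hand": 0},{"offset": [-0.31,-4.64,0],"turn": 0.0177,"hand": 6.2},{"offset": [-0.31,-4.64,0],"turn": 0.0177,"hand": 6.2},{"offset": [-0.31,-4.64,0],"turn": 0.0177,"hand": 6.2},{"offset": [-0.31,-4.64,0],"turn": 0.0177,"hand": 6.2},{"offset": [-0.31,-4.64,0],"turn": 0.0177,"hand": 6.2},{"offset": [-0.31,-4.64,0],"turn": 0.0177,"hand": 6.2},{"offset": [-0.31,-4.64,0],"turn": 0.0177,"hand": 6.2},{"offset": [-0.31,-4.64,0],"turn": 0.0177,"hand": 6.2},{"offset": [-0.31,-4.64,0],"turn": 0.0177,"hand": 6.2},{"offset": [-0.31,-4.64,0],"turn": 0.0177,"hand": 6.2},{"offset": [-0.31,-4.64,0],"turn": 0.0177,"hand": 6.2},{"offset": [-0.31,-4.64,0],"turn": 0.0177,"hand": 6.2},{"offset": [-0.31,-4.64,0],"turn": 0.0177,"hand": 6.2},{"offset": [0,0,0],"turn": 0,"hand": 6.2},{"offset": [0,0,0],"turn": 0,"hand": 6.2}])

```text
t: 32.65
tcp_pos: [0.423, -0.3556, 0.2147]
tcp_rot: [0.989, 0.15, 0.0, 0.0]
wrist_force: [-0.1, 0.2, -0.1]
opening: 0.722
grasp_force: 0.0
```

```bash
python3 look.py wrist11
```

```text
[ 0.423  -0.3556  0.2147] 0.3 32.6
[ 0.4222 -0.3536] 0.3 [0.0393 0.0407]
```

Emit:
send_rows(increments=[{"offset": [-0.1,0.2,-3.6],"turn": 0,"hand": 6.2},{"offset": [0,0,-3.6],"turn": 0,"hand": 6.2},{"offset": [0,0,-2.6],"turn": 0,"hand": 6.2},{"offset": [0,0,-0.9],"turn": 0,"hand": 6.2},{"offset": [0,0,0],"turn": 0,"hand": 6.2},{"offset": [0,0,0],"turn": 0,"hand": 3.5},{"offset": [0,0,0],"turn": 0,"hand": 3.5},{"offset": [0,0,0],"turn": 0,"hand": 3.5},{"offset": [0,0,0],"turn": 0,"hand": 3.5},{"offset": [0,0,0],"turn": 0,"hand": 3.5}], squeeze=35)

```text
t: 33.7
tcp_pos: [0.4232, -0.3529, 0.1097]
tcp_rot: [0.989, 0.151, 0.001, 0.001]
wrist_force: [0.2, 2.1, 7.6]
opening: 0.475
grasp_force: 36.9
```

Emit:
send_rows(increments=[{"offset": [0,0,2],"turn": 0,"hand": 3.5},{"offset": [0,0,5],"turn": 0,"hand": 3.5},{"offset": [0,0,5],"turn": 0,"hand": 3.5},{"offset": [-0.03,4.43,0],"turn": -0.0192,"hand": 3.5},{"offset": [-0.03,4.43,0],"turn": -0.0192,"hand": 3.5},{"offset": [-0.03,4.43,0],"turn": -0.0192,"hand": 3.5},{"offset": [-0.03,4.43,0],"turn": -0.0192,"hand": 3.5},{"offset": [-0.03,4.43,0],"turn": -0.0192,"hand": 3.5},{"offset": [-0.03,4.43,0],"turn": -0.0192,"hand": 3.5},{"offset": [-0.03,4.43,0],"turn": -0.0192,"hand": 3.5},{"offset": [-0.03,4.43,0],"turn": -0.0192,"hand": 3.5},{"offset": [-0.03,4.43,0],"turn": -0.0192,"hand": 3.5},{"offset": [-0.03,4.43,0],"turn": -0.0192,"hand": 3.5},{"offset": [-0.03,4.43,0],"turn": -0.0192,"hand": 3.5},{"offset": [-0.03,4.43,0],"turn": -0.0192,"hand": 3.5},{"offset": [0,0,0],"turn": 0,"hand": 3.5},{"offset": [0,0,0],"turn": 0,"hand": 3.5}])

```text
t: 35.4
tcp_pos: [0.4182, 0.1801, 0.2282]
tcp_rot: [0.999, 0.038, 0.0, 0.0]
wrist_force: [-0.1, 0.6, -0.6]
opening: 0.48
grasp_force: 36.2
```

Emit:
send_rows(increments=[{"offset": [0,0,-4.6],"turn": 0,"hand": 3.5},{"offset": [0,0,-4.6],"turn": 0,"hand": 3.5},{"offset": [0,0,-3.4],"turn": 0,"hand": 3.5},{"offset": [0,0,-1.2],"turn": 0,"hand": 3.5},{"offset": [0,0,-0.3],"turn": 0,"hand": 3.5},{"offset": [0,0,0],"turn": 0,"hand": 3.5},{"offset": [0,0,0],"turn": 0,"hand": 3.5}])

```text
t: 36.1
tcp_pos: [0.4196, 0.1789, 0.0879]
tcp_rot: [0.999, 0.036, 0.001, -0.0]
wrist_force: [0.3, -0.4, -0.7]
opening: 0.48
grasp_force: 36.2
```

Emit:
send_rows(increments=[{"offset": [0,0,-0.3],"turn": 0,"hand": 3.5},{"offset": [0,0,0],"turn": 0,"hand": 3.5},{"offset": [0,0,0],"turn": 0,"hand": 4.6},{"offset": [0,0,0],"turn": 0,"hand": 5.2},{"offset": [0,0,0],"turn": 0,"hand": 5.4},{"offset": [0,0,0],"turn": 0,"hand": 5.4},{"offset": [0,0,2.5],"turn": 0,"hand": 5.4},{"offset": [0,0,4],"turn": 0,"hand": 5.4},{"offset": [-2.5,0,4],"turn": 0,"hand": 2},{"offset": [-2.5,-0.3,0],"turn": 0,"hand": 0},{"offset": [0,0,0],"turn": 0,"hand": 0},{"offset": [0,0,0],"turn": 0,"hand": 0},{"offset": [0,0,0],"turn": 0,"hand": 0}])

```text
t: 37.4
tcp_pos: [0.3697, 0.1766, 0.1887]
tcp_rot: [0.999, 0.036, 0.0, -0.0]
wrist_force: [0.5, -0.1, -1.0]
opening: -0.0
grasp_force: 0.0
```

```bash
python3 lookd.py wrist12
```

```text
[0.3697 0.1766 0.1887] 0.072
0.08 [0.4183 0.1794] 0.072 [0.0413 0.0426]
0.08 [0.5003 0.2476] 0.072 [0.0441 0.0363]
0.08 [0.4957 0.3106] 0.072 [0.0489 0.0366]
0.08 [0.492 0.363] 0.072 [0.0386 0.037 ]
0.1 [0.4204 0.1796] 0.072 [0.038  0.0392]
0.1 [0.4964 0.2421] 0.072 [0.04   0.0322]
0.1 [0.4916 0.3004] 0.072 [0.045  0.0337]
0.1 [0.4881 0.3487] 0.072 [0.0355 0.0341]
```

Emit:
send_rows(increments=[{"offset": [0,-0.05,-4.8],"turn": 0,"hand": 0},{"offset": [0,0,-4.0],"turn": 0,"hand": 0},{"offset": [0,0,-0.9],"turn": 0,"hand": 0},{"offset": [0,0,0],"turn": 0,"hand": 0},{"offset": [1,0.07,-0.27],"turn": 0,"hand": 0},{"offset": [1,0.07,-0.27],"turn": 0,"hand": 0},{"offset": [1,0.07,-0.27],"turn": 0,"hand": 0},{"offset": [1,0.07,-0.27],"turn": 0,"hand": 0},{"offset": [1,0.07,-0.27],"turn": 0,"hand": 0},{"offset": [1,0.07,-0.27],"turn": 0,"hand": 0},{"offset": [1,0.07,-0.27],"turn": 0,"hand": 0},{"offset": [1,0.07,-0.27],"turn": 0,"hand": 0},{"offset": [1,0.07,-0.27],"turn": 0,"hand": 0},{"offset": [1,0.07,-0.27],"turn": 0,"hand": 0},{"offset": [0.8,0.05,-0.2],"turn": 0,"hand": 0},{"offset": [0.2,0.01,-0.05],"turn": 0,"hand": 0},{"offset": [0,0,0],"turn": 0,"hand": 0},{"offset": [0,0,0],"turn": 0,"hand": 0}])

```text
t: 39.3
tcp_pos: [0.478, 0.1835, 0.0625]
tcp_rot: [0.999, 0.036, -0.0, 0.0]
wrist_force: [-0.2, -0.3, -0.4]
opening: 0.004
grasp_force: 0.0
```

Emit:
send_rows(increments=[{"offset": [0.1,0.01,-0.025],"turn": 0,"hand": 0},{"offset": [0.05,0,-0.01],"turn": 0,"hand": 0},{"offset": [0,0,0],"turn": 0,"hand": 0}])

```text
t: 39.6
tcp_pos: [0.4801, 0.1837, 0.0623]
tcp_rot: [0.999, 0.036, 0.0, -0.0]
wrist_force: [0.4, -0.2, 0.1]
opening: -0.005
grasp_force: 0.0
```

Emit:
send_rows(increments=[{"offset": [0.08,0.01,-0.02],"turn": 0,"hand": 0},{"offset": [0,0,0],"turn": 0,"hand": 0}])

```text
t: 39.8
tcp_pos: [0.481, 0.1838, 0.062]
tcp_rot: [0.999, 0.036, 0.0, -0.0]
wrist_force: [0.8, -0.1, -0.9]
opening: 0.002
grasp_force: 0.0
```

Emit:
send_rows(increments=[{"offset": [0.08,0.01,-0.02],"turn": 0,"hand": 0},{"offset": [0,0,0],"turn": 0,"hand": 0}])

```text
t: 40.0
tcp_pos: [0.4819, 0.1839, 0.0618]
tcp_rot: [0.999, 0.036, 0.0, -0.0]
wrist_force: [0.6, -0.3, 0.0]
opening: 0.0
grasp_force: 0.0
```

Emit:
send_rows(increments=[{"offset": [0.08,0.01,-0.02],"turn": 0,"hand": 0},{"offset": [0,0,0],"turn": 0,"hand": 0}])

```text
t: 40.2
tcp_pos: [0.482, 0.184, 0.0615]
tcp_rot: [0.999, 0.036, -0.001, 0.0]
wrist_force: [-1.5, -1.0, 1.6]
opening: -0.002
grasp_force: 0.6
```

Emit:
send_rows(increments=[{"offset": [0.08,0.01,-0.02],"turn": 0,"hand": 0},{"offset": [0,0,0],"turn": 0,"hand": 0},{"offset": [-1.6,-0.1,0.4],"turn": 0,"hand": 0},{"offset": [0,0,4.8],"turn": 0,"hand": 0},{"offset": [0,0,4.8],"turn": 0,"hand": 0},{"offset": [0,2.5,4],"turn": 0,"hand": 1},{"offset": [0,2.5,4],"turn": 0,"hand": 2},{"offset": [0,2.5,4],"turn": 0,"hand": 3},{"offset": [0,2.5,4],"turn": 0,"hand": 4},{"offset": [0,0,0],"turn": 0,"hand": 4},{"offset": [0,0,0],"turn": 0,"hand": 4}])

```text
t: 41.3
tcp_pos: [0.4678, 0.2837, 0.3222]
tcp_rot: [0.999, 0.037, 0.002, -0.0]
wrist_force: [-0.2, -0.5, -1.2]
opening: 0.467
grasp_force: 0.0
```

Run:
```python
from h import *
import pickle
p,y,s=tcp(); print(p.round(4),round(y,3),s['t'])
c=cam('wrist'); t=cam('top'); sd=cam('side'); pickle.dump((c,t,sd),open('c2.pkl','wb'))
a=cv2.resize(c['color'][0:300],None,fx=.8,fy=.8)
b=cv2.resize(sd['color'][150:300,170:350],None,fx=1.9,fy=1.9)
d=cv2.resize(t['color'][110:275,230:330],None,fx=3.4,fy=3.4,interpolation=cv2.INTER_CUBIC)
W=np.zeros((570,800,3),np.uint8); W[:240,:448]=a; W[250:250+285,:342]=b[:320]; W[:561,455:795]=d
cv2.imwrite('pics/m1.png',W)
```

```text
[0.4678 0.2837 0.3222] 0.074 41.3
```

View pics/m1.png

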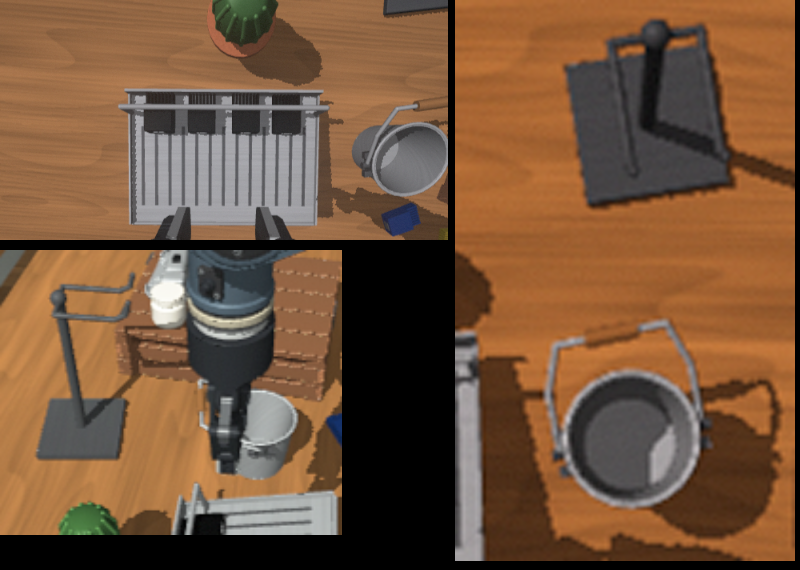

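All four combs lie flat under the rod with their teeth at the stop (row ~93). The pail stands with its bail folded to +x (grip at top-crop px (612,333)). The hook prongs point toward the robot (tips at (632,172) and (723,155)). I move over the pail for a better look.

Emit:
send_rows(increments=[{"offset": [0,-4.3,0.6],"turn": 0,"hand": 4},{"offset": [0,-4.3,0.6],"turn": 0,"hand": 4},{"offset": [0,-4.3,0.6],"turn": 0,"hand": 4},{"offset": [0,-4.3,0.6],"turn": 0,"hand": 4},{"offset": [0,-4.3,0.6],"turn": 0,"hand": 4},{"offset": [0,-4.3,0.6],"turn": 0,"hand": 4},{"offset": [0,0,0],"turn": 0,"hand": 4},{"offset": [0,0,0],"turn": 0,"hand": 4}])

```text
t: 42.25
tcp_pos: [0.4667, 0.024, 0.3561]
tcp_rot: [0.999, 0.034, -0.001, -0.001]
wrist_force: [0.1, 0.0, -0.2]
opening: 0.464
grasp_force: 0.0
```

Run:
```python
from h import *
import pickle
p,y,s=tcp(); print(p.round(4),round(y,3),s['t'])
w=cam('wrist'); d=pickle.load(open('c0.pkl','rb')); pickle.dump(w,open('c3.pkl','wb'))
T=d['top']
for px,z in (((281,238.5),.09),((277.8,208),.12),((290,120),.28)): print(onz(T,px,z).round(3))
a=w['color'][0:300,60:460]
b=cv2.resize(d['side']['color'][160:272,190:330],None,fx=2.85,fy=2.85,interpolation=cv2.INTER_CUBIC)
W=np.zeros((600,800,3),np.uint8); W[:300,:400]=a; W[:319,400:799]=b
cc=cv2.resize(w['color'][0:145,60:460],None,fx=2,fy=2,interpolation=cv2.INTER_CUBIC); W[305:595,:400]=cc[:, 0:400]; W[325:595,400:800]=cc[:270,400:800]
cv2.imwrite('pics/m2.png',W)
```

```text
[0.4667 0.024  0.3561] 0.068 42.25
[0.471 0.003 0.09 ]
[0.554 0.013 0.12 ]
[ 0.756 -0.014  0.28 ]
```

View pics/m2.png

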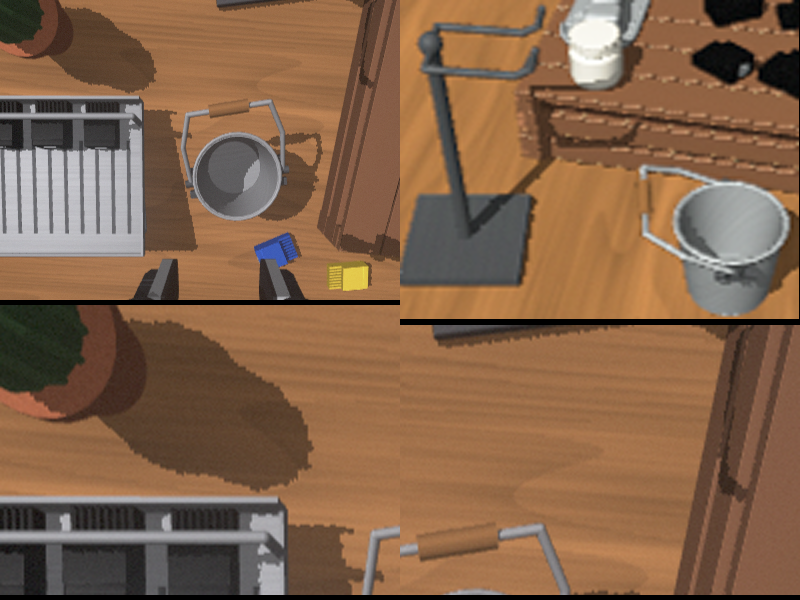

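Run:
```python
from h import *
import pickle
d=pickle.load(open('c0.pkl','rb')); T,S=d['top'],d['side']; W=pickle.load(open('c3.pkl','rb'))
t=lambda u,v:(T,(230+(u-455)/3.4,110+v/3.4)); s=lambda u,v:(S,(190+(u-400)/2.85,160+v/2.85)); w=lambda u,v:(W,(u+60,v))
L=[('gripc',[t(612,333),s(643.5,200),w(228.5,108)]),('cL',[t(555,346),s(645,234),w(186,115)]),('cR',[t(668,322),s(642,170),w(270.5,101)]),
('tip+',[t(632,172),s(535,52)]),('tip-',[t(723,155),s(541,10)]),('j+',[t(612,45),s(425,70)]),('j-',[t(708,30),s(440,28)]),('ball',[t(655,33),s(430,42)])]
R={}
for n,o in L:
    X,e=tri(o); R[n]=X; print(n,X.round(4),[k.tolist() for k in e])
v=R['cL']-R['cR']; print('bail len',np.linalg.norm(v),'yaw',np.arctan2(-v[0],v[1]))
v=R['tip+']-R['tip-']; print('prong',np.linalg.norm(v),'yaw',np.arctan2(-v[0],v[1]))
print('rim W',onz(*w(237,176),.095),'top',onz(*t(633,437),.095))
print('rim width W',onz(*w(193,178),.095)[:2],onz(*w(282,174),.095)[:2])
ps=.2
```

```text
gripc [0.553  0.0185 0.1253] [[-0.3, 0.2], [-0.1, -0.0], [0.9, -0.1]]
cL [0.5421 0.0651 0.1275] [[-0.5, 0.0], [-0.0, -0.0], [1.1, 0.1]]
cR [ 0.5636 -0.0278  0.1212] [[-0.2, 0.1], [-0.1, 0.0], [0.6, 0.0]]
tip+ [0.6519 0.0052 0.282 ] [[0.0, 0.1], [-0.1, -0.0]]
tip- [ 0.665  -0.0611  0.2815] [[0.1, 0.4], [-0.3, -0.1]]
j+ [0.7538 0.0209 0.2604] [[-0.0, -0.0], [0.0, 0.0]]
j- [ 0.7666 -0.0515  0.2559] [[0.1, 0.5], [-0.5, -0.1]]
ball [ 0.76   -0.0112  0.2686] [[0.1, 0.3], [-0.3, -0.1]]
bail len 0.09558101444688062 yaw 0.227920999236531
prong 0.06761484516122433 yaw 0.19472581465118663
rim W [0.47200366 0.00138986 0.095     ] top [ 0.47062564 -0.00111849  0.095     ]
rim width W [0.46554778 0.05764067] [ 0.47851959 -0.05589859]
```

The grip is at (0.553, 0.019, 0.125), which agrees with the pail centre (0.470, 0.000), yaw 0.22 and the given sizes. The hook seat comes out at about (0.679, -0.0245, 0.263), yaw about 0.16. I turn the hand so it closes along the pail's x.

Emit:
send_rows(increments=[{"offset": [0.72,-0.04,-1.3],"turn": 0.1435,"hand": 3.0},{"offset": [0.72,-0.04,-1.3],"turn": 0.1435,"hand": 3.0},{"offset": [0.72,-0.04,-1.3],"turn": 0.1435,"hand": 3.0},{"offset": [0.72,-0.04,-1.3],"turn": 0.1435,"hand": 3.0},{"offset": [0.72,-0.04,-1.3],"turn": 0.1435,"hand": 3.0},{"offset": [0.72,-0.04,-1.3],"turn": 0.1435,"hand": 3.0},{"offset": [0.72,-0.04,-1.3],"turn": 0.1435,"hand": 3.0},{"offset": [0.72,-0.04,-1.3],"turn": 0.1435,"hand": 3.0},{"offset": [0.72,-0.04,-1.3],"turn": 0.1435,"hand": 3.0},{"offset": [0.72,-0.04,-1.3],"turn": 0.1435,"hand": 3.0},{"offset": [0.72,-0.04,-1.3],"turn": 0.1435,"hand": 3.0},{"offset": [0.72,-0.04,-1.3],"turn": 0.1435,"hand": 3.0},{"offset": [0,0,0],"turn": 0,"hand": 3.0},{"offset": [0,0,0],"turn": 0,"hand": 3.0}])

```text
t: 43.7
tcp_pos: [0.553, 0.0217, 0.2007]
tcp_rot: [0.624, 0.781, -0.0, -0.001]
wrist_force: [-0.1, -0.1, 0.7]
opening: 0.353
grasp_force: 0.0
```

Run:
```python
from h import *
p,y,s=tcp(); print(p.round(4),round(y,3),s['joint_pos'].round(2),s['opening'])
w=cam('wrist')
q=proj(w,[.553,.019,.125]); print(q); im=w['color'].copy()
for X in ([.553,.019,.125],[.5421,.0651,.1275],[.5636,-.0278,.1212],[.471,0,.095]): cv2.circle(im,tuple(int(v) for v in proj(w,X)),3,(0,0,255),-1)
cv2.imwrite('pics/w13.png',im)
```

```text
[0.553  0.0217 0.2007] 1.793 [-0.16  0.47  1.64  0.    1.03 -0.39] 0.352583834684991
[277.03099568 229.22119176]
```

View pics/w13.png

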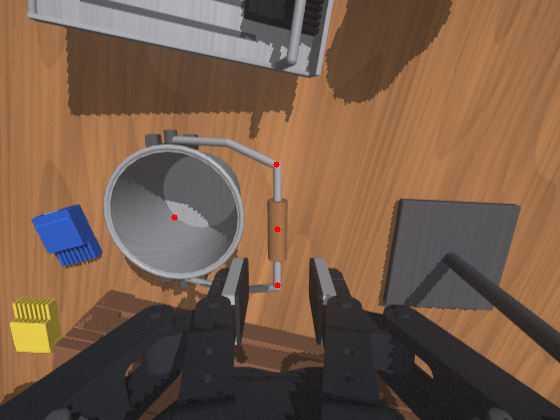

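The view shows the projected grip centre (277,229) and wire corners exactly on the bail, with the bail parallel to the pads. I descend straddling the grip and compute the plate yaw.

Run:
```python
from h import *
w=cam('wrist')
P=[onz(w,q,.006) for q in ((398,200),(517,207),(497,309),(386,305))]
P=np.array(P)[:,:2]; print(P.round(4).tolist(),P.mean(0))
e=np.roll(P,-1,0)-P; print([(round(np.linalg.norm(v),3),round((np.arctan2(v[1],v[0])+np.pi/4)%(np.pi/2)-np.pi/4,3)) for v in e])
u=np.array([np.cos(.222),np.sin(.222)])
for th in (1.15,1,.8,.6,.4,.2,0): print(th,(np.array([.4695,.0005])+.095*np.sin(th)*u).round(4),round(.085+.095*np.cos(th)-.019,4))
```

```text
[[0.6841, 0.0402], [0.8149, 0.0616], [0.8469, -0.0637], [0.7128, -0.0884]] [ 0.76468357 -0.01257379]
[(np.float64(0.133), np.float64(0.162)), (np.float64(0.129), np.float64(0.25)), (np.float64(0.136), np.float64(0.182)), (np.float64(0.132), np.float64(0.22))]
1.15 [0.5541 0.0196] 0.1048
1 [0.5475 0.0181] 0.1173
0.8 [0.536  0.0155] 0.1322
0.6 [0.5218 0.0123] 0.1444
0.4 [0.5056 0.0086] 0.1535
0.2 [0.4879 0.0047] 0.1591
0 [0.4695 0.0005] 0.161
```

Emit:
send_rows(increments=[{"offset": [0,-0.2,-3.5],"turn": 0,"hand": 3.0},{"offset": [0,0,-3.5],"turn": 0,"hand": 3.0},{"offset": [0,0,-1.6],"turn": 0,"hand": 3.0},{"offset": [0,0,-0.9],"turn": 0,"hand": 3.0},{"offset": [0,0,0],"turn": 0,"hand": 3.0},{"offset": [0,0,0],"turn": 0,"hand": 3.0}])

```text
t: 44.4
tcp_pos: [0.5545, 0.0182, 0.1074]
tcp_rot: [0.624, 0.781, 0.0, 0.001]
wrist_force: [0.8, 0.3, 0.2]
opening: 0.353
grasp_force: 0.0
```

Emit:
send_rows(increments=[{"offset": [-0.66,-0.15,1.15],"turn": 0,"hand": 3.0},{"offset": [-0.58,-0.13,0.75],"turn": 0,"hand": 3.0},{"offset": [-0.57,-0.13,0.74],"turn": 0,"hand": 3.0},{"offset": [-0.71,-0.16,0.61],"turn": 0,"hand": 3.0},{"offset": [-0.71,-0.16,0.61],"turn": 0,"hand": 3.0},{"offset": [-0.81,-0.18,0.46],"turn": 0,"hand": 3.0},{"offset": [-0.81,-0.18,0.45],"turn": 0,"hand": 3.0},{"offset": [-0.88,-0.2,0.28],"turn": 0,"hand": 3.0},{"offset": [-0.89,-0.2,0.28],"turn": 0,"hand": 3.0},{"offset": [-0.92,-0.2,0.1],"turn": 0,"hand": 3.0},{"offset": [-0.92,-0.2,0.09],"turn": 0,"hand": 3.0},{"offset": [0,0,0],"turn": 0,"hand": 3.0},{"offset": [0,0,0],"turn": 0,"hand": 3.0}])

```text
t: 45.7
tcp_pos: [0.4689, -0.0007, 0.1615]
tcp_rot: [0.624, 0.781, -0.0, -0.0]
wrist_force: [1.3, 0.2, 0.7]
opening: 0.352
grasp_force: 0.4
```

Emit:
send_rows(increments=[{"offset": [0,0,0],"turn": 0,"hand": 2.4},{"offset": [0,0,0],"turn": 0,"hand": 1.9},{"offset": [0,0,0],"turn": 0,"hand": 1.5},{"offset": [0,0,0],"turn": 0,"hand": 1.5},{"offset": [0,0,0],"turn": 0,"hand": 1.5}], squeeze=30)

```text
t: 46.2
tcp_pos: [0.4691, -0.0006, 0.1615]
tcp_rot: [0.624, 0.782, -0.0, -0.0]
wrist_force: [-0.1, 0.3, 0.4]
opening: 0.177
grasp_force: 0.3
```

Run:
```python
from h import *
p,y,s=tcp(); print(p.round(4),round(y,3),s['opening'],s['wrist_force'].round(1))
w=cam('wrist'); sd=cam('side'); t=cam('top')
W=np.zeros((420,800,3),np.uint8); W[:315,:420]=cv2.resize(w['color'],(420,315)); W[:400,430:800]=cv2.resize(sd['color'][190:290,240:332],(370,400),interpolation=cv2.INTER_CUBIC)
cv2.imwrite('pics/m3.png',W)
```

```text
[ 0.4691 -0.0006  0.1615] 1.795 0.17739404596948946 [-0.1  0.3  0.4]
```

Emit:
send_rows(increments=[{"offset": [0,0,0],"turn": 0,"hand": 0.8},{"offset": [0,0,0],"turn": 0,"hand": 0.8},{"offset": [0,0,0],"turn": 0,"hand": 0.8},{"offset": [0,0,0],"turn": 0,"hand": 0.8}], squeeze=50)

```text
t: 46.75
tcp_pos: [0.4686, -0.0005, 0.1612]
tcp_rot: [0.624, 0.782, -0.0, -0.001]
wrist_force: [-0.2, -0.4, -4.5]
opening: 0.141
grasp_force: 48.7
```

Emit:
send_rows(increments=[{"offset": [0,0,0.5],"turn": 0,"hand": 0.8},{"offset": [0,0,1.0],"turn": 0,"hand": 0.8},{"offset": [0,0,1.5],"turn": 0,"hand": 0.8},{"offset": [0,0,1.5],"turn": 0,"hand": 0.8},{"offset": [0,0,0],"turn": 0,"hand": 0.8}])

```text
t: 47.25
tcp_pos: [0.4708, -0.0009, 0.209]
tcp_rot: [0.624, 0.782, 0.001, 0.003]
wrist_force: [-0.3, -0.7, -3.8]
opening: 0.143
grasp_force: 48.8
```

Emit:
send_rows(increments=[{"offset": [0,0,2],"turn": 0,"hand": 0.8},{"offset": [0,0,2],"turn": 0,"hand": 0.8},{"offset": [0,0,2],"turn": 0,"hand": 0.8},{"offset": [0,0,1.2],"turn": 0,"hand": 0.8},{"offset": [0,0,0.8],"turn": 0,"hand": 0.8},{"offset": [0.5,-0.06,0],"turn": 0,"hand": 0.8},{"offset": [1,-0.12,0],"turn": -0.003,"hand": 0.8},{"offset": [1.5,-0.18,0],"turn": -0.003,"hand": 0.8},{"offset": [1.5,-0.18,0],"turn": -0.003,"hand": 0.8},{"offset": [1.5,-0.18,0],"turn": -0.003,"hand": 0.8},{"offset": [1.5,-0.18,0],"turn": -0.003,"hand": 0.8},{"offset": [1.5,-0.18,0],"turn": -0.003,"hand": 0.8},{"offset": [1.5,-0.18,0],"turn": -0.003,"hand": 0.8},{"offset": [1.5,-0.18,0],"turn": -0.003,"hand": 0.8},{"offset": [1,-0.12,0],"turn": -0.003,"hand": 0.8},{"offset": [0.5,-0.06,0],"turn": -0.003,"hand": 0.8},{"offset": [0,0,0],"turn": 0,"hand": 0.8},{"offset": [0,0,0],"turn": 0,"hand": 0.8}])

```text
t: 49.05
tcp_pos: [0.6034, -0.0166, 0.286]
tcp_rot: [0.635, 0.772, -0.0, -0.001]
wrist_force: [-0.2, -0.5, -3.8]
opening: 0.144
grasp_force: 49.2
```

Emit:
send_rows(increments=[{"offset": [0.5,-0.07,0],"turn": 0,"hand": 0.8},{"offset": [1,-0.13,0],"turn": 0,"hand": 0.8},{"offset": [1.5,-0.18,0],"turn": 0,"hand": 0.8},{"offset": [1.5,-0.18,0],"turn": 0,"hand": 0.8},{"offset": [1.5,-0.18,0],"turn": 0,"hand": 0.8},{"offset": [1,-0.12,0],"turn": 0,"hand": 0.8},{"offset": [0.5,-0.06,0],"turn": 0,"hand": 0.8},{"offset": [0,0,0],"turn": 0,"hand": 0.8},{"offset": [0,0,0],"turn": 0,"hand": 0.8},{"offset": [0,0,0],"turn": 0,"hand": 0.8}])

```text
t: 50.05
tcp_pos: [0.6784, -0.0258, 0.2866]
tcp_rot: [0.635, 0.772, -0.0, -0.0]
wrist_force: [-0.7, -0.3, -4.6]
opening: 0.142
grasp_force: 49.2
```

Emit:
send_rows(increments=[{"offset": [0.1,0,-0.8],"turn": 0,"hand": 0.8},{"offset": [0.1,0,-1],"turn": 0,"hand": 0.8},{"offset": [0,0,-1],"turn": 0,"hand": 0.8},{"offset": [0,0,-0.6],"turn": 0,"hand": 0.8},{"offset": [0,0,0],"turn": 0,"hand": 0.8},{"offset": [0,0,0],"turn": 0,"hand": 0.8}])

```text
t: 50.65
tcp_pos: [0.6811, -0.026, 0.2522]
tcp_rot: [0.635, 0.772, -0.0, -0.0]
wrist_force: [-0.1, -0.6, -3.3]
opening: 0.142
grasp_force: 49.2
```

Emit:
send_rows(increments=[{"offset": [0,0,-0.3],"turn": 0,"hand": 0.8},{"offset": [0,0,-0.2],"turn": 0,"hand": 0.8},{"offset": [0,0,0],"turn": 0,"hand": 0.8}])

```text
t: 50.95
tcp_pos: [0.6809, -0.026, 0.2474]
tcp_rot: [0.635, 0.772, -0.0, -0.0]
wrist_force: [0.3, -0.5, -4.7]
opening: 0.14
grasp_force: 49.2
```

Emit:
send_rows(increments=[{"offset": [0,0,-0.15],"turn": 0,"hand": 0.8},{"offset": [0,0,0],"turn": 0,"hand": 0.8},{"offset": [0,0,0],"turn": 0,"hand": 0.8}])

```text
t: 51.25
tcp_pos: [0.6811, -0.026, 0.2461]
tcp_rot: [0.635, 0.772, 0.0, 0.0]
wrist_force: [0.1, 0.2, -4.4]
opening: 0.143
grasp_force: 49.2
```

Emit:
send_rows(increments=[{"offset": [0,0,-0.15],"turn": 0,"hand": 0.8},{"offset": [0,0,0],"turn": 0,"hand": 0.8},{"offset": [0,0,0],"turn": 0,"hand": 0.8}])

```text
t: 51.55
tcp_pos: [0.6811, -0.026, 0.2445]
tcp_rot: [0.635, 0.772, -0.0, -0.0]
wrist_force: [-0.1, -0.2, -4.6]
opening: 0.145
grasp_force: 49.2
```

Emit:
send_rows(increments=[{"offset": [0,0,-0.1],"turn": 0,"hand": 0.8},{"offset": [0,0,0],"turn": 0,"hand": 0.8},{"offset": [0,0,0],"turn": 0,"hand": 0.8}])

```text
t: 51.85
tcp_pos: [0.6813, -0.026, 0.2438]
tcp_rot: [0.635, 0.772, 0.0, 0.0]
wrist_force: [0.2, 0.7, -1.9]
opening: 0.144
grasp_force: 49.4
```

Emit:
send_rows(increments=[{"offset": [0,0,-0.1],"turn": 0,"hand": 0.8},{"offset": [0,0,0],"turn": 0,"hand": 0.8},{"offset": [0,0,0],"turn": 0,"hand": 0.8}])

```text
t: 52.15
tcp_pos: [0.6814, -0.0261, 0.2436]
tcp_rot: [0.635, 0.772, 0.0, 0.001]
wrist_force: [-2.1, 0.5, 3.7]
opening: 0.142
grasp_force: 49.8
```

Contact came at TCP z = 0.244, exactly where the seat should be. Now the last look before release.

Emit:
send_rows(increments=[{"offset": [-0.05,0,0.05],"turn": 0,"hand": 0.8},{"offset": [0,0,0],"turn": 0,"hand": 0.8},{"offset": [0,0,0],"turn": 0,"hand": 0.8}])

```text
t: 52.45
tcp_pos: [0.6813, -0.026, 0.2436]
tcp_rot: [0.635, 0.772, 0.001, 0.001]
wrist_force: [0.8, 0.2, 2.5]
opening: 0.137
grasp_force: 49.8
```

Run:
```python
from h import *
import pickle
p,y,s=tcp(); print(p.round(4),round(y,3),s['wrist_force'].round(1),s['ft_torque'].round(2))
w=cam('wrist'); sd=cam('side'); t=cam('top'); pickle.dump((w,sd,t),open('c5.pkl','wb'))
W=np.zeros((600,800,3),np.uint8); W[:300,:400]=cv2.resize(w['color'],(400,300)); W[:420,405:800]=cv2.resize(sd['color'][150:290,150:282],(395,420),interpolation=cv2.INTER_CUBIC)
W[305:600,:400]=cv2.resize(t['color'][100:292,130:390],(400,295))
cv2.imwrite('pics/m4.png',W)
```

```text
[ 0.6813 -0.026   0.2436] 1.764 [0.8 0.2 2.5] [ 0.09 -0.1  -0.01]
```

View pics/m4.png

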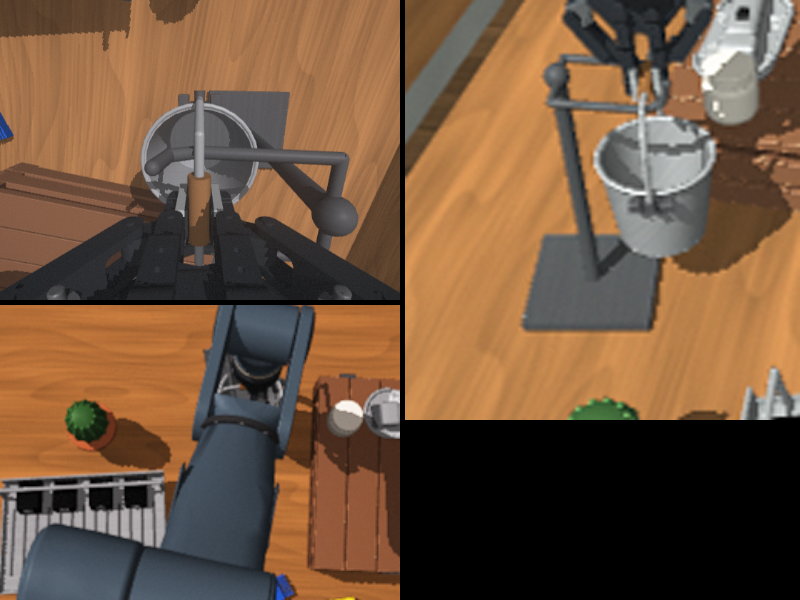

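The view shows the bail wire lying in the dip of the +y prong (px (199,155)), the grip between the prongs, and the pail hanging level. I release gently and withdraw upward.

Emit:
send_rows(increments=[{"offset": [0,0,0],"turn": 0,"hand": 1.3},{"offset": [0,0,0],"turn": 0,"hand": 1.6},{"offset": [0,0,0],"turn": 0,"hand": 1.9},{"offset": [0,0,0],"turn": 0,"hand": 2.3},{"offset": [0,0,0],"turn": 0,"hand": 2.8},{"offset": [0,0,0],"turn": 0,"hand": 3.2},{"offset": [0,0,0],"turn": 0,"hand": 3.2},{"offset": [0,0,0.5],"turn": 0,"hand": 3.2},{"offset": [0,0,1],"turn": 0,"hand": 3.2},{"offset": [0,0,2],"turn": 0,"hand": 3.2},{"offset": [0,0,3],"turn": 0,"hand": 3.2},{"offset": [0,0,4],"turn": 0,"hand": 3.2},{"offset": [-2,0,4],"turn": 0,"hand": 3.2},{"offset": [-4,-1,0],"turn": 0,"hand": 3.2},{"offset": [-4,-1,0],"turn": 0,"hand": 3.2},{"offset": [-4,-1,0],"turn": 0,"hand": 3.2},{"offset": [0,0,0],"turn": 0,"hand": 3.2}], squeeze=20)

```text
t: 54.3
tcp_pos: [0.5354, -0.0559, 0.3891]
tcp_rot: [0.636, 0.772, -0.001, -0.001]
wrist_force: [1.3, 0.8, -0.2]
opening: 0.375
grasp_force: 0.0
```

Run:
```python
from h import *
a=cam('side'); 
import pickle; pickle.dump(a,open('s1.pkl','wb'))
```

Emit:
send_rows(increments=[{"offset": [-4,-3,0],"turn": 0,"hand": 3.2},{"offset": [-4,-3,0],"turn": 0,"hand": 3.2},{"offset": [-4,-3,0],"turn": 0,"hand": 3.2},{"offset": [-2,-3,0],"turn": 0,"hand": 3.2},{"offset": [0,-4,0],"turn": 0,"hand": 3.2},{"offset": [0,-4,0],"turn": 0,"hand": 3.2},{"offset": [0,-4,0],"turn": 0,"hand": 3.2},{"offset": [0,0,0],"turn": 0,"hand": 3.2},{"offset": [0,0,0],"turn": 0,"hand": 3.2},{"offset": [0,0,0],"turn": 0,"hand": 3.2},{"offset": [0,0,0],"turn": 0,"hand": 3.2},{"offset": [0,0,0],"turn": 0,"hand": 3.2},{"offset": [0,0,0],"turn": 0,"hand": 3.2},{"offset": [0,0,0],"turn": 0,"hand": 3.2},{"offset": [0,0,0],"turn": 0,"hand": 3.2},{"offset": [0,0,0],"turn": 0,"hand": 3.2},{"offset": [0,0,0],"turn": 0,"hand": 3.2},{"offset": [0,0,0],"turn": 0,"hand": 3.2},{"offset": [0,0,0],"turn": 0,"hand": 3.2},{"offset": [0,0,0],"turn": 0,"hand": 3.2}])

```text
t: 56.35
tcp_pos: [0.4006, -0.2961, 0.3881]
tcp_rot: [0.635, 0.772, -0.0, 0.0]
wrist_force: [-0.1, 0.2, 0.2]
opening: 0.376
grasp_force: 0.0
```

```bash
cat > chk.py <<'E'
from h import *
import pickle
ref=pickle.load(open('c5.pkl','rb'))[1]['color'][180:240,208:240].astype(int)
def off(im):
    r=cv2.matchTemplate(im[170:250,198:250],ref.astype(np.uint8),cv2.TM_CCOEFF_NORMED); _,v,_,l=cv2.minMaxLoc(r); return round(v,3),(l[0]-10,l[1]-10)
print(off(pickle.load(open('s1.pkl','rb'))['color']))
a=cam('side')['color']; t=cam('top','topend'); 
print(off(a)); b=cam('side')['color']; print(off(b), 'motion',np.abs(a.astype(int)-b)[170:250,198:250].mean())
t0=pickle.load(open('c0.pkl','rb'))['top']
# combs on rack and bystanders: difference against first picture
for n,(x0,y0,x1,y1) in {'jar':(343,160,368,188),'tray':(368,152,436,190),'cactus':(170,158,206,196)}.items():
    print(n,np.abs(t['color'].astype(int)-t0['color'])[y0:y1,x0:x1].mean().round(2))
m=((t['color'].max(2)<48)*255).astype(np.uint8)
for k in cv2.findContours(m,0,2)[0]:
    x,y,w,h=cv2.boundingRect(k)
    if cv2.contourArea(k)>60 and 125<x<245 and 200<y<290: print('comb',x,y,w,h)
p,y,s=tcp(); print(p.round(3),s['t'])
E
python3 chk.py
```

```text
(0.978, (0, 0))
(0.978, (0, 0))
(0.978, (0, 0)) motion 0.8081730769230769
jar 1.38
tray 1.46
cactus 1.56
comb 140 221 19 15
comb 161 220 20 16
comb 188 219 16 15
comb 211 217 15 16
comb 133 211 76 7
[ 0.401 -0.296  0.388] 56.5
```

Run:
```python
from h import *
import pickle
t5=pickle.load(open('c5.pkl','rb'))[2]['color'].astype(int); t=cam('top')['color'].astype(int)
d=np.abs(t-t5)[205:240,130:225].mean(); print(d)
if d<3: print(arm.job_done())
```

```text
10.609724310776942
```

Run:
```python
from h import *
import pickle
t5=pickle.load(open('c5.pkl','rb'))[2]['color'].astype(int); t=cam('top')['color'].astype(int)
D=np.abs(t-t5).max(2)
for y in range(205,240,5): print(y,[int(D[y:y+5,x:x+8].mean()) for x in range(130,235,8)])
def heels(im):
    m=((im.max(2)<48)*255).astype(np.uint8)
    return [cv2.boundingRect(k) for k in cv2.findContours(m,0,2)[0] if cv2.contourArea(k)>60 and 125<cv2.boundingRect(k)[0]<245 and 200<cv2.boundingRect(k)[1]<290]
print(heels(t5),heels(t))
```

```text
205 [20, 20, 20, 20, 19, 19, 20, 19, 19, 19, 19, 17, 14, 17]
210 [19, 17, 16, 14, 14, 12, 12, 9, 8, 11, 8, 7, 12, 18]
215 [14, 11, 9, 11, 13, 11, 15, 13, 12, 15, 12, 10, 16, 11]
220 [13, 11, 7, 8, 7, 3, 9, 6, 4, 9, 5, 3, 13, 12]
225 [14, 8, 4, 7, 6, 4, 9, 8, 4, 9, 5, 5, 14, 16]
230 [16, 8, 5, 7, 6, 6, 9, 11, 8, 10, 12, 12, 16, 23]
235 [16, 16, 14, 14, 16, 17, 17, 18, 18, 18, 18, 18, 18, 29]
[(187, 247, 140, 173), (140, 221, 18, 15), (164, 220, 17, 15), (188, 219, 16, 15), (211, 217, 15, 15)] [(140, 221, 19, 16), (161, 220, 20, 16), (188, 219, 16, 15), (211, 217, 15, 16), (133, 210, 101, 8)]
```

The difference is a uniform brightness change caused by the arm's shade; the comb positions have not moved. Handing in.

```bash
python3 -c "
from h import *
print(arm.job_done())"
```

```text
the job is handed in; nothing more can be done
None
```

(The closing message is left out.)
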